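# Load a battery pack against its spring contact and lock it with the cam

## Robot

A 7-joint arm with a two-finger parallel gripper is mounted at the origin on a cart in front of the work surface, level with it; the furniture and walls round the work are solid. World frame = base frame: x ahead of the robot, y to its left, z up, the work surface at z = 0. Lengths are in m, angles in rad, forces in N, time in s.
With the tool pointing down it reaches from about 0.425 to 0.8 m from the base axis. Payload 8.3 kg.
Tool frame: the origin (TCP) lies midway between the tips of the shut fingers; the grasp point (between the pads) lies 19 mm behind it (robot.pinch_z is the distance from the TCP to the grasp point, in m); z points along the fingers, y is the direction in which the jaws open and shut (so a half turn about z gives the same grasp; the last joint's range is limited). The gripper opens to 85 mm and grips with 20 to 120 N. Pads are 22 mm wide; open, the fingers measure 114 mm over their backs; the gripper's body (76 mm by 85 mm) begins 54 mm behind the grasp point. The pads swing forward as they close: fully open they stand 13 mm farther back than shut.
Start: joints at [1.118, 0.383, 0.016, 1.37, -0.006, 1.388, -0.046], TCP at [0.238, -0.578, 0.231] pointing down, gripper open.
Joint ranges: [-2.95, 2.95], [-0.25, 2.06], [-1.52, 1.56], [0.18, 2.33], [-1.44, 4.58], [0.02, 2.06], [-3.01, 3.01]. Speed limits (rad/s): [2.39, 2.39, 3.01, 3.01, 3.14, 3.14, 3.14].

## Interface

Orientations are given as a unit quaternion [x, y, z, w].
In Python, from station import robot, optics gives the robot as it stands.
- The arm moves only by the tool carry_out, never from a script. Its argument "moves" is a list of rows, each a list of 7 numbers: the finger opening in mm, from 0 to 85.4, then the shift along the tool's x, y, z in mm, then the turn, a rotation vector about the tool's x, y, z in rad. A call has 1 to 5 rows; each row is the pose to reach, as a shift and turn from the pose commanded when the call began, along the tool's axes at that moment; what a row does not reach only later rows make up. A row lasts 1/8 s, in which the tool goes at most 62.5 mm and 10.7 degrees, less where a joint would pass 70% of its speed; a pose out of reach is approached as far as the arm can. A call with a gripper value outside its range is refused whole. The fingers move at their own pace and stop on an object; "squeeze" is the grip in N (left out, the last holds). Time passes only in rows, so rows that repeat a pose let the fingers close. It gives the time, the measured TCP pose, the force and the opening at its end, in the units of the state.
- robot.get_obs(): the state, without advancing time (a new reading comes with each control period).
- optics.snapshot(name): name is "scene" or "side" or "wrist"; returns the picture (384x512x3 uint8, red, green, blue); there is no depth.
- optics.camera_params(name): a dict with "fx", "fy", "cx", "cy" (pixels), "R" (3x3) and "t" (3): a world point X has camera coordinates R X + t; the wrist camera has in their place "T_tool_cam" (4x4, takes a point from camera to tool coordinates, whose origin is the TCP and whose axes are the flange's). Camera axes: x right, y down, z forward; pixel columns grow to the right and rows downward; lengths in m; the calibration is good to about 2 mm. The wrist camera is an equidistant fisheye: a pixel r from the principal point sees the ray r / f radians off the axis. A picture is of the moment at which its call begins: read the wrist's pose just before it. camera_params takes no time and is no camera call.
- robot.hand_in(): hands the job in, once; it reports no verdict.
The state is a dict: "time_s": time; "joint_pos": joint angles; "dq": joint speeds; "joint_torque": joint torques, N m; "tool_pos": TCP position; "tool_rot": TCP orientation; "ft_force": force on the tool from outside, world axes, zero at the start; "torque": the same for the moment, N m; "width": opening from 0.0 (shut) to 1.0 (fully open).
Only numpy, scipy, OpenCV 4.12 (cv2) and the standard library are available. Lean on these libraries where they do the work, as an engineer would, in place of code of your own. Each camera call takes 0.05 s, during which the arm holds its last target.

## Task

Load the battery pack lying on the bench into the empty battery cradle: push its flat end back against the spring contact, tip the end with the nub down in front of the fixed contact so that the pack lies level and fully home between the two contacts. Then turn the eccentric clamp on the cradle until its lobe presses firmly on the pack, let go, and leave the other things on the bench where they are.

Things in the scene. Friction and masses are not known exactly. Their poses are not given: they have to be found in the camera images.
- battery: Loose battery pack, 0.2 kg: aluminium barrel 32 mm diameter, 68 mm long, between two square black end caps 36 x 36 mm, 24 mm long each (case 116 mm), plus a 4 mm brass nub on one end. Origin on the axis, mid-case, 18 mm over the bench as it lies; +x along the axis to the nub, z normal to a flat of the caps. Starts on the bench, z up. Grip it across the barrel.
- nub_tip (a point): End of the battery's brass nub (12 mm diameter), on its axis, 62 mm from the battery's origin. The battery is 120 mm long over all.
- flat_end (a point): Centre of the battery's flat end (no nub), 58 mm from its origin on the other side.
- cradle: Battery cradle fixed to the bench, grey base plate 10 mm thick. Origin on the bench under the middle of the bay; +x along the bay from spring contact to fixed contact, +y to the clamp's side, z up. Base spans x -98 to 80, y -38 to 66 mm. Two white saddles, floors at z 22 mm, x -68 to -28 and 28 to 62 mm; between them it is open down to the base for fingers. White spring housing x -93 to -73, 60 mm high.
- bay (a point): Where the battery's origin lies when seated: cradle x 0, y 0, z 40 mm; axes as the cradle. The saddles are 40 mm wide inside, 4 mm side walls up to z 44 mm with flared lips to 52 mm. At the fixed end the clamp-side wall reaches only z 31 mm, and opposite stands a sprung dark rubber pad, z 30 to 48 mm, face at y -19 mm, that yields up to 4 mm (3000 N/m).
- fixed_contact (a point): Middle of the face of the fixed contact, an upright white wall 8 mm thick, 48 mm wide, top 48 mm over the bench, face at cradle x 62 mm; this point is 40 mm over the bench. The seated battery's nub bears on it.
- spring_contact (a joint): Travel of the spring contact, m: 0 relaxed, grows as it is pushed back (to cradle -x), stop at 0.016. It pushes back with 2 N at 0 and 400 N/m more. Relaxed, only 113 mm lie between it and the fixed contact; with the 120 mm battery seated it reads 0.007. Its friction can hold the battery a few mm up: press it down (10 to 15 N).
- spring_face (a point): On the pressing face of the spring contact's upright steel plate, mid-width, 40 mm over the bench; relaxed at cradle x -51 mm. The plate is 30 mm wide, 6 mm thick and spans z 24 to 66 mm.
- cam (a joint): Angle of the eccentric clamp, rad: 0 parked, grows counter-clockwise seen from above, stop 1.75; starts at 0 to 0.35. Friction holds it where it is left (0.12 N m to turn). Its lobe meets the seated battery's nub-end cap before about 0.95 and from there pushes it into the sprung pad oppo roughly 7 to 17 N at 1.3.
- cam_grip (a point): On the clamp's upright axis (cradle x 50, y 38 mm), 78 mm over the bench, mid-handle. Black bar handle 44 x 12 mm, z 60 to 88 mm, along the lobe's direction: 165 deg counter-clockwise from this point's +x, which turns with the clamp and is the cradle's +x at joint 0. Steel disc below: z 33 to 47 mm, radius 16, 8 mm off-centre. Seated battery's top is at z 58 mm: keep fingertips above.
- dropper_1: Bystander, to be left alone: brown dropper bottle with rubber bulb, 36 mm wide, 97 mm high. Origin at the centre of its underside.
- dropper_2: Bystander, to be left alone: white dropper bottle with rubber bulb, 36 mm wide, 97 mm high. Origin at the centre of its underside.
- pipette_bulb: Bystander, to be left alone: red rubber pipette bulb, 84 mm long. Origin at the centre of its underside.
- tape_roll: Bystander, to be left alone: roll of tape, 68 mm diameter, 24 mm high. Origin at the centre of its underside.
- crucible: Bystander, to be left alone: small white crucible, 44 mm wide, 32 mm high. Origin at the centre of its underside.
- beaker_100: Bystander, to be left alone: glass beaker, 57 mm wide, 70 mm high. Origin at the centre of its underside.
There are look-alikes about, which are no part of the job. What is shaped like the battery but green or pink is not meant.

How it is judged:
On the way, in this order (a step that is already met when the one before it is completed fails the run):
1. the battery lies fully home between the two contacts, the spring contact compressed, the clamp not yet turned (x of battery in the frame of bay between -0.004 and 0.003 m and y of battery in the frame of bay between -0.005 and 0.005 m and z of battery in the frame of bay between -0.003 and 0.004 m and x of nub_tip in the frame of bay above 0.05 m and angle between the x axis of battery and the x axis of cradle, either way round below 0.08 rad and value of joint spring_contact between 0.004 and 0.011 m and value of joint cam below 0.7 rad), for 0.2 s.
2. the clamp's lobe presses on the battery (x of battery in the frame of bay between -0.004 and 0.003 m and y of battery in the frame of bay between -0.005 and 0.005 m and z of battery in the frame of bay between -0.003 and 0.004 m and x of nub_tip in the frame of bay above 0.05 m and angle between the x axis of battery and the x axis of cradle, either way round below 0.08 rad and value of joint spring_contact between 0.004 and 0.011 m and contact force between cam and battery above 2 N), for 0.2 s.
At the end, for the whole second after the job is handed in: The battery rests in the bay, nub to the fixed contact: origin -4 to +3 mm along, 5 mm sideways, -3 to +4 mm in height of the seated point, axis within 0.08 rad; spring contact compressed 4 to 11 mm; the clamp's lobe pressing on the battery with over 2 N (all of step 2 and linear speed of battery below 0.02 m/s); the robot touches nothing.
It fails at once if another thing on the bench is moved more than 30 mm (distance of any of dropper_1, dropper_2, pipette_bulb, tape_roll, crucible, beaker_100 from where it was at the start of the episode above 0.03 m).
It also fails if it takes over 72 s, if anything falls off the work surface, if the arm or the gripper's body presses on something with over 40 N, if the wrist force passes 120 N, or if a joint passes its speed limit or range.

## Working session

There is one attempt and no reset: what is moved stays moved. The work goes in short steps, Python scripts to look and compute and a tool call to move; the robot and the scene stay as the last step left them, time stands still between calls to the robot, and variables do not carry over. Pictures are saved under pics/ and viewed, and the job is handed in when it is done.

Besides the shell and the picture viewer there is one more tool, called after "Call:" as name(argument=value, ...), one argument or row to a line, values as JSON. carry_out: Moves the arm, as the interface text tells. Its arguments: {"type":"object","properties":{"moves":{"type":"array","items":{"type":"array","items":{"type":"number"}}},"squeeze":{"type":"number"}},"required":["moves"]}

```bash
mkdir -p pics; ls; python3 - <<'E'
from station import robot, optics
import cv2,json
print(robot.get_obs())
for n in ("scene","side","wrist"):
    im=optics.snapshot(n); cv2.imwrite(f"pics/{n}0.png",im[:,:,::-1]); p=optics.camera_params(n); print(n,p)
E
```

```text
pics
{'time_s': 0.0, 'joint_pos': array([ 1.11810441,  0.38423895,  0.0163929 ,  1.37119431, -0.00629998,
        1.38821355, -0.04650022]), 'dq': array([-0.00028765,  0.0002641 ,  0.00250524,  0.00056114, -0.0007639 ,
       -0.00071283,  0.00078587]), 'joint_torque': array([ 4.60673198e-05, -6.27600217e+01,  8.44370127e-01, -3.71828198e+01,
        1.67243346e-02,  1.40861244e-02,  2.05494723e-05]), 'tool_pos': array([ 0.23731971, -0.57762308,  0.23026035]), 'tool_rot': array([ 9.81062902e-01,  1.93686802e-01, -2.16124555e-04, -9.78681373e-04]), 'ft_force': array([-0.27590141, -0.0976664 ,  0.0250342 ]), 'torque': array([-0.03730697,  0.0181031 ,  0.03995118]), 'width': 0.9981077562063126}
scene {'fx': 375.8606234252271, 'fy': 375.8606234252271, 'cx': 255.20173638008674, 'cy': 193.2377617326467, 'R': array([[-0.07700073, -0.99698633, -0.00944203],
       [-0.70802954,  0.06134626, -0.70351319],
       [ 0.70197227, -0.0474858 , -0.71061947]]), 't': array([0.04080647, 0.38980709, 0.97732877])}
side {'fx': 489.08445632261953, 'fy': 489.08445632261953, 'cx': 264.0740851523211, 'cy': 187.3166558062239, 'R': array([[-0.98932105, -0.14441496,  0.0197025 ],
       [-0.09925916,  0.56856708, -0.81662666],
       [ 0.10673091, -0.80986159, -0.57682988]]), 't': array([0.47261553, 0.11330073, 1.50337591])}
wrist {'fx': 297.3186396354542, 'fy': 297.3186396354542, 'cx': 254.5847089031743, 'cy': 190.40794819530467, 'T_tool_cam': array([[-3.77059216e-04, -9.54011390e-01, -2.99770121e-01,
         7.72870484e-02],
       [ 9.99999832e-01, -2.27593745e-04, -5.33515904e-04,
         9.17455133e-04],
       [ 4.40754445e-04, -2.99770272e-01,  9.54011315e-01,
        -1.42825344e-01],
       [ 0.00000000e+00,  0.00000000e+00,  0.00000000e+00,
         1.00000000e+00]])}
```

View pics/scene0.png

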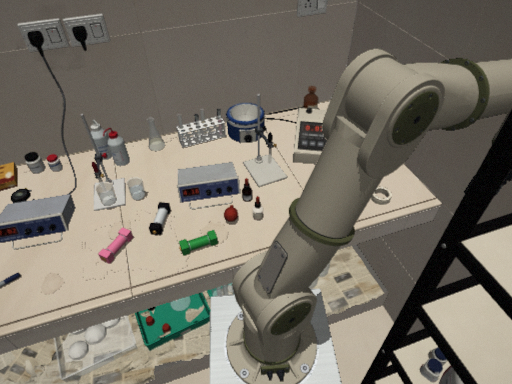

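View pics/side0.png

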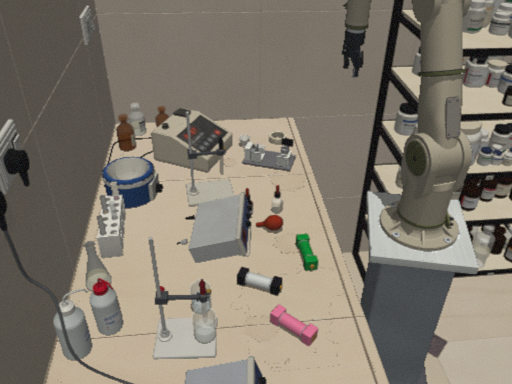

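View pics/wrist0.png

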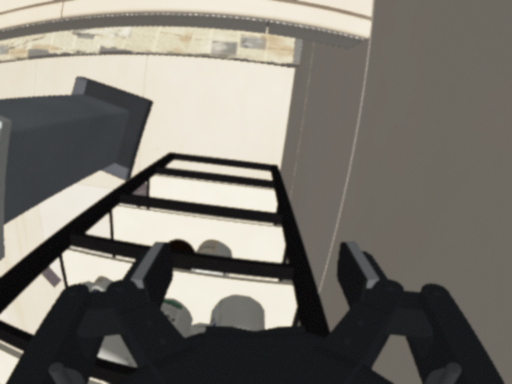

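Candidates for the battery (scene px): the silver barrel with black caps (160,218), green (198,242), pink (115,245). I choose the silver/black one. The cradle shows only in the side view, near (268,157). Next I'll check close crops.

```bash
python3 - <<'E'
import cv2,numpy as np
s=cv2.imread("pics/side0.png");c=cv2.imread("pics/scene0.png")
a=cv2.resize(s[120:185,225:310],None,fx=8,fy=8,interpolation=cv2.INTER_CUBIC)
b=cv2.resize(s[255:305,225:295],None,fx=5,fy=5,interpolation=cv2.INTER_CUBIC)
d=cv2.resize(c[190:245,135:185],None,fx=5,fy=5,interpolation=cv2.INTER_CUBIC)
cv2.imwrite("pics/cr1.png",a)
h=np.zeros((280,610,3),np.uint8);h[:250,:350]=b;h[:275,355:605]=d
cv2.imwrite("pics/cr2.png",h)
E
```

```text
(no output)
```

View pics/cr1.png

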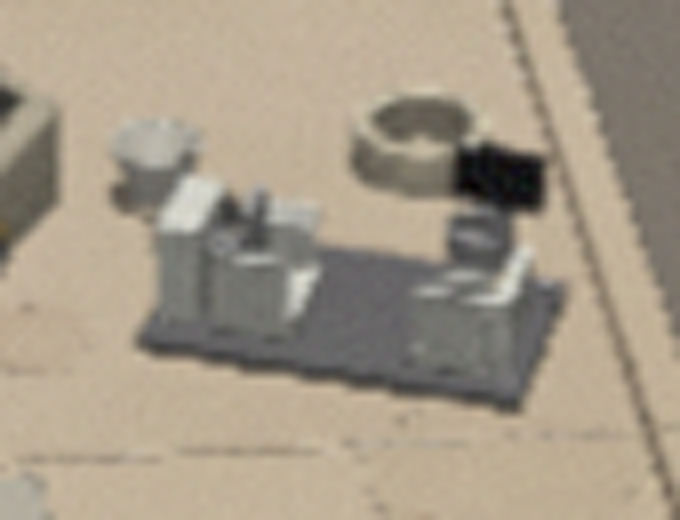

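View pics/cr2.png

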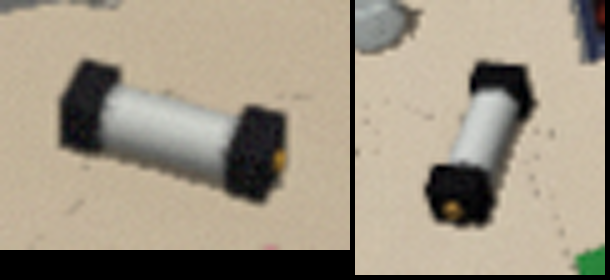

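The silver pack's caps are black and its brass nub faces the robot (side crop, about (281,287) full px), so it matches. In the cradle crop the spring housing is on the left (far x) and the black handle upper right, so cradle +x points about to world -x. Now I'll get rough positions.

```bash
cat > h.py <<'E'
import numpy as np, cv2
from scipy.spatial.transform import Rotation as Ro
from station import robot, optics
P={n:optics.camera_params(n) for n in("scene","side","wrist")}
def ray(n,u,v,pose=None):
    p=P[n]
    if n=="wrist":
        a=np.array([(u-p["cx"])/p["fx"],(v-p["cy"])/p["fy"]]);th=np.linalg.norm(a)
        d=np.array([*(np.sin(th)*a/max(th,1e-9)),np.cos(th)])
        T=np.array(p["T_tool_cam"]);pos,q=pose;R=Ro.from_quat(q).as_matrix()
        return pos+R@T[:3,3],R@T[:3,:3]@d
    R=p["R"];return -R.T@p["t"],R.T@np.array([(u-p["cx"])/p["fx"],(v-p["cy"])/p["fy"],1])
def cast(n,u,v,z,pose=None):
    o,d=ray(n,u,v,pose);return o+d*(z-o[2])/d[2]
def proj(n,X,pose=None):
    p=P[n];X=np.asarray(X,float)
    if n=="wrist":
        pos,q=pose;R=Ro.from_quat(q).as_matrix();T=np.array(p["T_tool_cam"])
        c=T[:3,:3].T@(R.T@(X-pos)-T[:3,3]);r=np.hypot(c[0],c[1]);th=np.arctan2(r,c[2])
        return np.array([p["cx"]+p["fx"]*th*c[0]/r,p["cy"]+p["fy"]*th*c[1]/r])
    c=p["R"]@X+p["t"];return np.array([p["cx"]+p["fx"]*c[0]/c[2],p["cy"]+p["fy"]*c[1]/c[2]])
def pose():
    o=robot.get_obs();return o["tool_pos"],o["tool_rot"]
def snap(n,f):
    ps=pose();im=optics.snapshot(n)[:,:,::-1].copy();cv2.imwrite("pics/"+f,im);np.savez("pics/"+f+".npz",pos=ps[0],q=ps[1]);return im,ps
def ld(f):
    z=np.load("pics/"+f+".npz");return z["pos"],z["q"]
def to_tool(dst,q_dst):  # shift mm + rotvec
    pos,q=pose();R=Ro.from_quat(q)
    return np.round(1000*R.inv().apply(np.asarray(dst)-pos),1),np.round((R.inv()*Ro.from_quat(q_dst)).as_rotvec(),3)
E
python3 - <<'E'
from h import *
print("bat side",cast("side",259.4,281,.018),"scene",cast("scene",160,218,.018))
c=lambda x,y:(225+x/8,120+y/8)
A=cast("side",*c(142,348),0);B=cast("side",*c(520,408),0);C=cast("side",*c(566,292),.01)
print(A,B,C,np.linalg.norm(A-B),np.linalg.norm((B-C)[:2]))
for n,(x,y) in dict(bl=(281.5,287)).items():print(cast("side",x,y,.018))
print("rear cap", cast("side",225+90/5,255+105/5,.018),cast("side",225+255/5,255+155/5,.018))
print(Ro.from_quat(pose()[1]).as_matrix())
E
```

```text
bat side [0.44189104 0.33201121 0.018     ] scene [0.44368895 0.32672381 0.018     ]
[ 0.59168108 -0.24730264  0.        ] [ 4.18154802e-01 -2.27937069e-01  1.11022302e-16] [ 0.40612026 -0.31285978  0.01      ] 0.17460353597839168 0.0857711856420079
[0.38271121 0.3435078  0.018     ]
rear cap [0.48712319 0.32134416 0.018     ] [0.39708916 0.34237311 0.018     ]
[[ 9.24958248e-01  3.80068215e-01 -6.24815918e-04]
 [ 3.80068727e-01 -9.24957169e-01  1.41359664e-03]
 [-4.06648098e-05 -1.54499086e-03 -9.99998806e-01]]
```

```bash
python3 - <<'E'
from h import *
def q(yaw): return (Ro.from_euler('z',yaw,degrees=True)*Ro.from_euler('x',180,degrees=True)).as_quat()
print(to_tool([.49,-.28,.24],q(-6.4)))
E
```

```text
(array([ 346.8, -179.4,   -9.2]), array([-0.002,  0.   ,  0.502]))
```

Call:
carry_out(
  moves=[
    [85, 58, -30, -2, 0, 0, 0.1],
    [85, 115, -60, -4, 0, 0, 0.2],
    [85, 172, -90, -6, 0, 0, 0.3],
    [85, 230, -120, -8, 0, 0, 0.4],
    [85, 288, -150, -9, 0, 0, 0.5],
  ],
)

```text
time_s: 0.78
tool_pos: [0.4399, -0.3376, 0.2401]
tool_rot: [0.998, -0.057, 0.0, 0.0]
ft_force: [0.6, 0.9, 0.3]
width: 0.996
```

Call:
carry_out(
  moves=[
    [85, 48, -53, 0, 0, 0, 0],
    [85, 48, -53, 0, 0, 0, 0],
    [85, 48, -53, 0, 0, 0, 0],
  ],
)

```text
time_s: 1.15
tool_pos: [0.4926, -0.2914, 0.2396]
tool_rot: [0.999, -0.054, -0.0, -0.0]
ft_force: [-0.1, -0.2, 1.1]
width: 0.992
```

```bash
python3 - <<'E'
from h import *
im,ps=snap("wrist","w1.png");print(ps)
cv2.imwrite("pics/w1b.png",cv2.resize(im,(800,600),interpolation=cv2.INTER_CUBIC))
snap("scene","s1.png")
E
```

```text
(array([ 0.49261568, -0.29139465,  0.23963115]), array([ 9.98531477e-01, -5.41726008e-02, -4.35859902e-04, -1.70654188e-04]))
```

View pics/w1b.png

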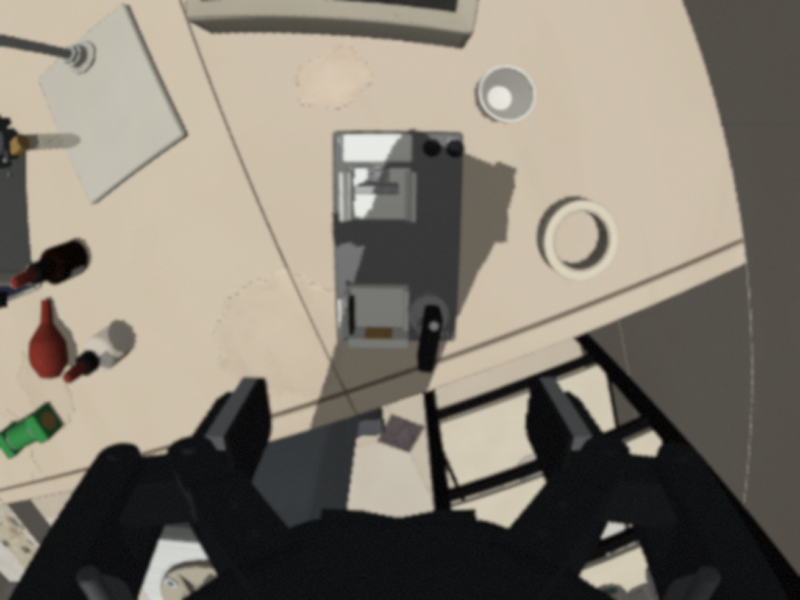

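```bash
python3 - <<'E'
import cv2
im=cv2.imread("pics/w1.png")
cv2.imwrite("pics/w1c.png",cv2.resize(im[75:245,195:310],None,fx=5,fy=3.5*10/7,interpolation=cv2.INTER_CUBIC)[:600] if 0 else cv2.resize(im[78:226,198:312],None,fx=4,fy=4,interpolation=cv2.INTER_CUBIC))
E
```

```text
(no output)
```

View pics/w1c.png

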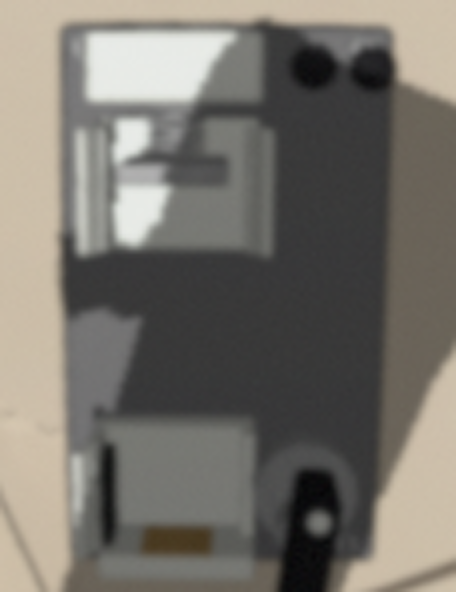

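```bash
cat > fit.py <<'E'
from h import *
def rigid(L,W):
    L=np.array(L)[:,:2];W=np.array(W)[:,:2];l=L.mean(0);w=W.mean(0)
    a=L-l;b=W-w;yaw=np.arctan2((a[:,0]*b[:,1]-a[:,1]*b[:,0]).sum(),(a*b).sum())
    R=np.array([[np.cos(yaw),-np.sin(yaw)],[np.sin(yaw),np.cos(yaw)]]);t=w-R@l
    return yaw,t,1000*((W-t)@R-L)
E
python3 - <<'E'
from fit import *
ps=ld("w1.png")
F=[((63,25),(-98,-38,10)),((390,30),(-98,66,10)),((370,557),(80,66,10)),((100,578),(70,-24,48)),((253,578),(70,24,48)),((100,555),(62,-24,48)),((253,555),(62,24,48))]
L=[f[1] for f in F];W=[cast("wrist",198+f[0][0]/4,78+f[0][1]/4,f[1][2]/1000,ps) for f in F]
yaw,t,r=rigid(np.array(L)/1000,W);print(np.degrees(yaw),t);print(r.round(1))
def loc(px,z):
    w=cast("wrist",198+px[0]/4,78+px[1]/4,z/1000,ps)[:2];R=np.array([[np.cos(yaw),-np.sin(yaw)],[np.sin(yaw),np.cos(yaw)]]);return ((w-t)@R*1000).round(1)
for n,p,z in [("housing TL",(87,33),60),("housing BR",(262,102),60),("plate L",(122,160),66),("plate R",(228,160),66),("plate face",(175,157),66),("saddle edge",(170,247),22),("brass",(178,540),40),("knob",(319,522),88),("handle end",(318,470),88),("rubber",(108,445),48)]:print(n,loc(p,z))
E
```

```text
173.26849884670966 [ 0.49478493 -0.27686152]
[[ 1.1  1.7]
 [ 1.8 -1.3]
 [-2.  -1.4]
 [-0.1  0.7]
 [-0.7 -0.2]
 [ 0.2  1. ]
 [-0.3 -0.4]]
housing TL [-92. -23.]
housing BR [-73.2  23.9]
plate L [-57.6 -13.1]
plate R [-57.7  14.9]
plate face [-58.4   0.9]
saddle edge [-28.2  -2.4]
brass [60.2  0.5]
knob [35.5 39.9]
handle end [20.9 39.1]
rubber [ 27.  -19.7]
```

```bash
python3 - <<'E'
from h import *
ps=ld("w1.png");im=cv2.imread("pics/w1.png")
cv2.imwrite("pics/w1d.png",cv2.resize(im[180:250,255:300],None,fx=8,fy=8,interpolation=cv2.INTER_CUBIC))
yaw=np.radians(173.27);R=np.array([[np.cos(yaw),-np.sin(yaw)],[np.sin(yaw),np.cos(yaw)]]);t=np.array([.4948,-.2769])
# predicted: axis at z 33,47,60,88
for p in [(50,38,47),(50,38,60),(50,38,88),(28,38,88),(72,38,88),(28,38,60),(72,38,60)]:
    w=np.array([*(t+R@np.array(p[:2])/1000),p[2]/1000]);print(p,proj("wrist",w,ps).round(1),((proj("wrist",w,ps)-[255,180])*8).round())
E
```

```text
(50, 38, 47) [273.3 207.6] [147. 221.]
(50, 38, 60) [274.  211.5] [152. 252.]
(50, 38, 88) [275.5 221. ] [164. 328.]
(28, 38, 88) [276.2 201.9] [170. 175.]
(72, 38, 88) [274.8 239.2] [159. 474.]
(28, 38, 60) [274.5 193.6] [156. 109.]
(72, 38, 60) [273.4 228.6] [147. 389.]
```

View pics/w1d.png

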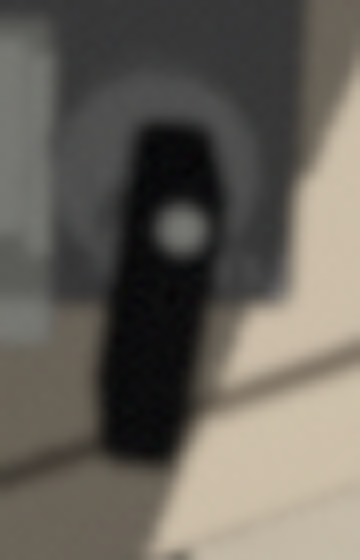

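View pics/s1.png

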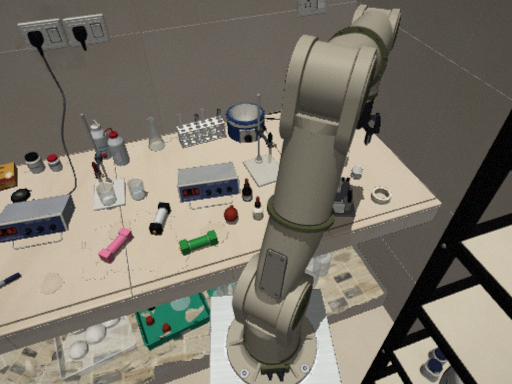

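```bash
python3 - <<'E'
from h import *
ps=ld("w1.png")
print("rod base",cast("wrist",82/1.5625,57/1.5625,.01,ps), "clamp thing",cast("wrist",15/1.5625,145/1.5625,.1,ps))
print("scene rod base",cast("scene",259,163,.01)); print("stand2 base",cast("scene",104,178,.01),"box corner",cast("scene",240,190,.06))
print(proj("scene",[.62,-.06,.3]),proj("scene",[.62,-.06,.2]))
def q(yaw): return (Ro.from_euler('z',yaw,degrees=True)*Ro.from_euler('x',180,degrees=True)).as_quat()
print(to_tool([.43,.33,.24],q(-13)))
print(robot.get_obs()["joint_pos"])
E
```

```text
rod base [ 0.71722505 -0.02180112  0.01      ] clamp thing [ 0.63603279 -0.01028494  0.1       ]
scene rod base [ 0.70475676 -0.02845815  0.01      ]
stand2 base [0.67006983 0.55963598 0.01      ] box corner [0.51125612 0.05325006 0.06      ]
[270.85018403 110.73016741] [270.25556038 136.10205846]
(array([-1.309e+02, -6.127e+02, -4.000e-01]), array([0.001, 0.001, 0.114]))
[ 0.58992297  0.27083461 -0.13377548  1.5012378   0.03726774  1.37257013
 -1.22977919]
```

Call:
carry_out(
  moves=[
    [85, -12, -57, 0, 0, 0, 0],
    [85, -24, -114, 0, 0, 0, 0],
    [85, -36, -171, 0, 0, 0, 0],
    [85, -48, -228, 0, 0, 0, 0.05],
    [85, -60, -285, 0, 0, 0, 0.11],
  ],
)

```text
time_s: 1.88
tool_pos: [0.4635, -0.0025, 0.2404]
tool_rot: [0.994, -0.113, 0.0, 0.0]
ft_force: [0.3, -0.2, 0.3]
width: 0.997
```

```bash
python3 - <<'E'
from h import *
def q(yaw): return (Ro.from_euler('z',yaw,degrees=True)*Ro.from_euler('x',180,degrees=True)).as_quat()
print(to_tool([.43,.33,.20],q(-13)),pose()[0])
E
```

```text
(array([-107.2, -316.5,   40.1]), array([ 0.   , -0.001,  0.001])) [ 0.46350574 -0.00245291  0.24038209]
```

Call:
carry_out(
  moves=[
    [85, -19, -56, 8, 0, 0, 0],
    [85, -38, -112, 16, 0, 0, 0],
    [85, -57, -168, 24, 0, 0, 0],
    [85, -76, -224, 32, 0, 0, 0],
    [85, -94, -276, 40, 0, 0, 0],
  ],
)

```text
time_s: 2.5
tool_pos: [0.4335, 0.2876, 0.2001]
tool_rot: [0.994, -0.112, 0.001, 0.0]
ft_force: [0.8, 0.3, 0.8]
width: 0.996
```

Call:
carry_out(
  moves=[
    [85, -13, -33, 0, 0, 0, 0],
    [85, -13, -33, 0, 0, 0, 0],
    [85, -13, -33, 0, 0, 0, 0],
  ],
)

```text
time_s: 2.88
tool_pos: [0.4284, 0.3207, 0.1999]
tool_rot: [0.994, -0.111, 0.0, 0.001]
ft_force: [0.2, 0.7, 0.1]
width: 0.996
```

```bash
python3 - <<'E'
from h import *
im,ps=snap("wrist","w2.png");print(ps)
cv2.imwrite("pics/w2b.png",cv2.resize(im,(800,600),interpolation=cv2.INTER_CUBIC))
E
```

```text
(array([0.42838005, 0.32074043, 0.1999403 ]), array([ 9.93786759e-01, -1.11299222e-01,  1.72967077e-04,  5.75868151e-04]))
```

View pics/w2b.png

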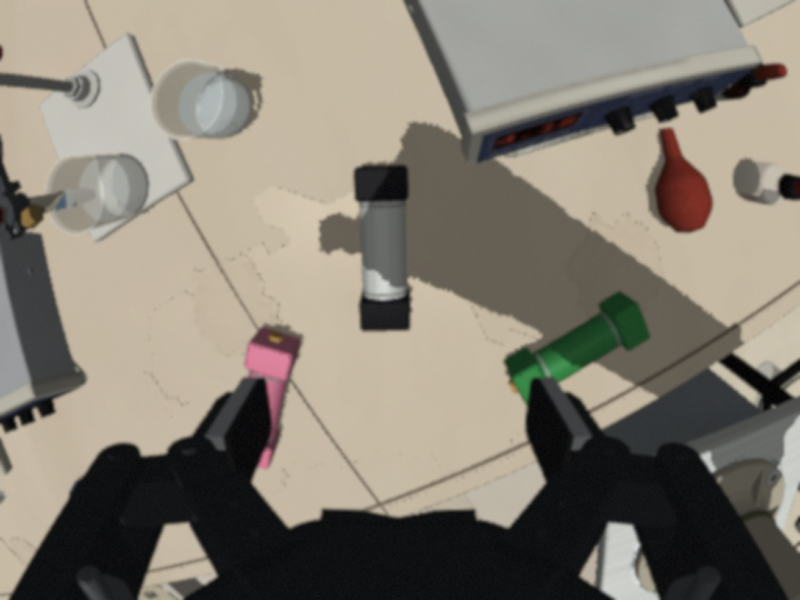

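```bash
python3 - <<'E'
import cv2
im=cv2.imread("pics/w2.png")
cv2.imwrite("pics/w2c.png",cv2.resize(im[98:218,215:275],None,fx=5,fy=5,interpolation=cv2.INTER_CUBIC))
E
```

```text
(no output)
```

View pics/w2c.png

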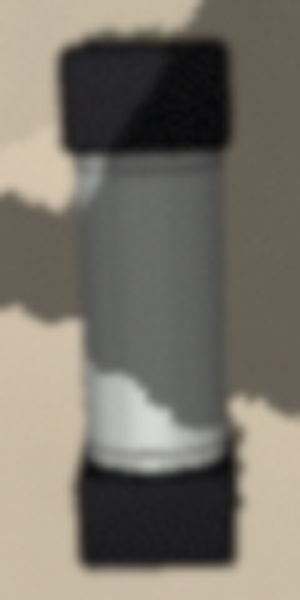

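```bash
python3 - <<'E'
from fit import *
ps=ld("w2.png")
F=[((64,44),(-58,18)),((228,42),(-58,-18)),((82,565),(58,18)),((233,565),(58,-18))]
def do(sg):
    L=[(f[1][0]/1000,sg*f[1][1]/1000) for f in F];W=[cast("wrist",215+f[0][0]/5,98+f[0][1]/5,.036,ps) for f in F]
    y,t,r=rigid(L,W);print(np.degrees(y),t,r.round(1))
do(-1)
def q(yaw): return (Ro.from_euler('z',yaw,degrees=True)*Ro.from_euler('x',180,degrees=True)).as_quat()
L=[(f[1][0]/1000,-f[1][1]/1000) for f in F];W=[cast("wrist",215+f[0][0]/5,98+f[0][1]/5,.036,ps) for f in F]
y,t,r=rigid(L,W)
print(to_tool([*t,.045],q(np.degrees(y)-180)))
E
```

```text
167.96990274733471 [0.44424397 0.32673551] [[ 1.1  1.2]
 [ 1.4 -1.3]
 [-1.4  1.3]
 [-1.  -1.2]]
(array([ 13.8,  -9.7, 155. ]), array([ 0.001, -0.001, -0.014]))
```

Call:
carry_out(
  moves=[
    [85, 14, -10, 40, 0, 0, -0.014],
    [85, 14, -10, 90, 0, 0, -0.014],
    [85, 14, -10, 140, 0, 0, -0.014],
    [85, 14, -10, 170, 0, 0, -0.014],
    [85, 14, -10, 170, 0, 0, -0.014],
  ],
)

```text
time_s: 3.55
tool_pos: [0.4427, 0.3264, 0.0281]
tool_rot: [0.995, -0.104, -0.002, 0.002]
ft_force: [-1.0, -0.6, 1.5]
width: 0.997
```

```bash
python3 - <<'E'
from h import *
im,ps=snap("wrist","w3.png");print(ps)
cv2.imwrite("pics/w3b.png",cv2.resize(im,(800,600),interpolation=cv2.INTER_CUBIC))
E
```

```text
(array([0.44269233, 0.32637019, 0.02810316]), array([ 0.99454161, -0.10431139, -0.00155677,  0.00192389]))
```

View pics/w3b.png

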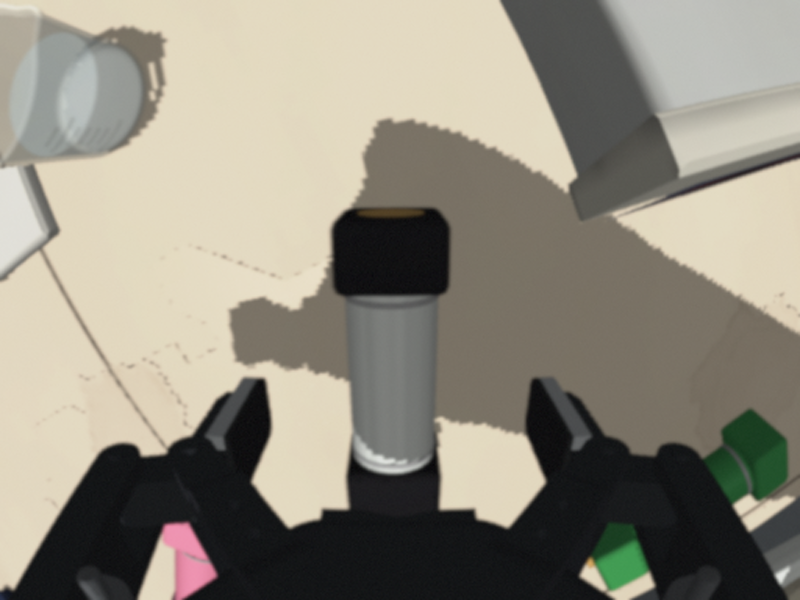

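The far end shows a thin, wide brass disc (about 20 mm, flush). The near end's brass measured about 12 mm in the scene view, so the nub faces the robot. Next I grip the barrel.

Call:
carry_out(
  moves=[
    [85, 1, 0, 12, 0, 0, 0],
    [85, 1, 0, 25, 0, 0, 0],
    [85, 1, 0, 25, 0, 0, 0],
    [25, 1, 0, 25, 0, 0, 0],
    [25, 1, 0, 25, 0, 0, 0],
  ],
  squeeze=60,
)

```text
time_s: 4.22
tool_pos: [0.4442, 0.3297, 0.0056]
tool_rot: [0.995, -0.103, 0.0, -0.0]
ft_force: [-0.6, 0.3, -0.7]
width: 0.598
```

Call:
carry_out(
  moves=[
    [25, 0, 0, 0, 0, 0, 0],
    [25, 0, 0, 0, 0, 0, 0],
    [25, 0, 0, 0, 0, 0, 0],
    [25, 0, 0, 0, 0, 0, 0],
  ],
  squeeze=60,
)

```text
time_s: 4.72
tool_pos: [0.4444, 0.3297, 0.0057]
tool_rot: [0.995, -0.103, 0.0, -0.0]
ft_force: [-1.3, -0.3, 6.9]
width: 0.352
```

Call:
carry_out(
  moves=[
    [25, 0, 0, -20, 0, 0, 0],
    [25, 0, 0, -60, 0, 0, 0],
    [25, 0, 0, -120, 0, 0, 0],
    [25, 0, 0, -180, 0, 0, 0],
    [25, 0, 0, -180, 0, 0, 0],
  ],
)

```text
time_s: 5.35
tool_pos: [0.4458, 0.3317, 0.1916]
tool_rot: [0.995, -0.103, 0.004, -0.003]
ft_force: [1.1, 0.5, -2.8]
width: 0.351
```

```bash
python3 - <<'E'
from h import *
im,ps=snap("wrist","w4.png");print(ps)
im2,_=snap("side","sd4.png")
im3,_=snap("scene","sc4.png")
u,v=proj("side",ps[0]).astype(int); a,b=proj("scene",ps[0]).astype(int)
h=np.zeros((600,800,3),np.uint8)
h[:300,:400]=cv2.resize(im,(400,300))
c=cv2.resize(im2[max(v-50,0):v+50,u-65:u+65],(390,300));h[300:600,:390]=c
c=cv2.resize(im3[b-60:b+40,a-65:a+65],(390,300));h[300:600,400:790]=c
cv2.imwrite("pics/c4.png",h)
E
```

```text
(array([0.44584988, 0.3317489 , 0.19156596]), array([ 0.99470537, -0.10263846,  0.00394374, -0.00331948]))
```

View pics/c4.png

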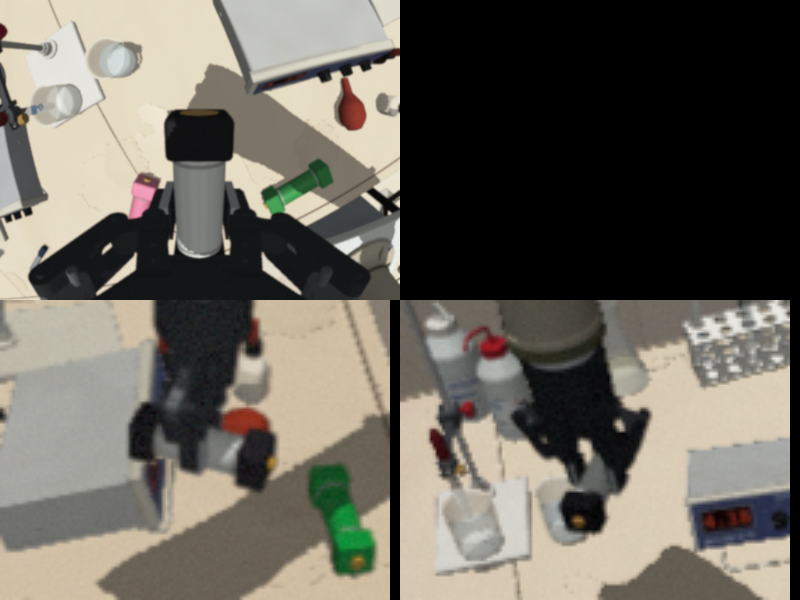

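```bash
cat >> h.py <<'E'
T0=np.array([.4948,-.2769]);YAW=np.radians(173.27)
EX=np.array([np.cos(YAW),np.sin(YAW)]);EY=np.array([-EX[1],EX[0]])
def q(yaw): return (Ro.from_euler('z',yaw,degrees=True)*Ro.from_euler('x',180,degrees=True)).as_quat()
def cr(x,y,z): return np.array([*(T0+EX*x/1000+EY*y/1000),z/1000])
def incr():
    p=pose();d=p[0][:2]-T0;R=Ro.from_quat(p[1]).as_matrix();print("tcp in cradle mm",(d@EX*1000).round(1),(d@EY*1000).round(1),(p[0][2]*1000).round(1),"toolx yaw",np.degrees(np.arctan2(R[1,0],R[0,0])).round(2),"tilt",R[:2,2].round(4))
E
python3 - <<'E'
from h import *
incr();print(to_tool([.46,.0,.22],q(-6.73)));print(to_tool(cr(14,0,130),q(-6.73)))
E
```

```text
tcp in cradle mm 121.9 -595.5 184.5 toolx yaw -11.81 tilt [-0.001 -0.001]
(array([ 83.4, 318.4, -35.2]), array([ 0.001,  0.001, -0.089]))
(array([160.3, 583.5,  55. ]), array([ 0.001,  0.001, -0.089]))
```

Call:
carry_out(
  moves=[
    [25, 14, 54, -20, 0, 0, 0],
    [25, 28, 108, -35, 0, 0, -0.03],
    [25, 42, 162, -35, 0, 0, -0.06],
    [25, 56, 216, -35, 0, 0, -0.09],
    [25, 70, 270, -35, 0, 0, -0.09],
  ],
)

```text
time_s: 6.12
tool_pos: [0.4559, 0.0486, 0.2184]
tool_rot: [0.998, -0.058, -0.002, 0.0]
ft_force: [1.0, -0.2, -1.6]
width: 0.35
```

Call:
carry_out(
  moves=[
    [25, 18, 54, 0, 0, 0, 0],
    [25, 36, 108, 0, 0, 0, 0],
    [25, 54, 162, 0, 0, 0, 0],
    [25, 64, 216, 0, 0, 0, 0],
    [25, 64, 270, 0, 0, 0, 0],
  ],
)

```text
time_s: 6.75
tool_pos: [0.4886, -0.2261, 0.2177]
tool_rot: [0.998, -0.058, -0.002, -0.001]
ft_force: [0.2, 0.7, -2.5]
width: 0.352
```

Call:
carry_out(
  moves=[
    [25, 0, 0, 0, 0, 0, 0],
    [25, 0, 0, 0, 0, 0, 0],
  ],
)

```text
time_s: 7.0
tool_pos: [0.4888, -0.2241, 0.2183]
tool_rot: [0.998, -0.058, -0.002, -0.001]
ft_force: [0.6, 0.7, -2.1]
width: 0.353
```

```bash
python3 - <<'E'
from h import *
incr();print(to_tool(cr(14,0,130),q(-6.73)))
im,ps=snap("wrist","w5.png")
cv2.imwrite("pics/w5b.png",cv2.resize(im,(800,600),interpolation=cv2.INTER_CUBIC))
E
```

```text
tcp in cradle mm 12.2 -51.8 218.3 toolx yaw -6.66 tilt [-0.003   0.0022]
(array([-1.6, 51.9, 88.2]), array([-0.002,  0.003,  0.001]))
```

View pics/w5b.png

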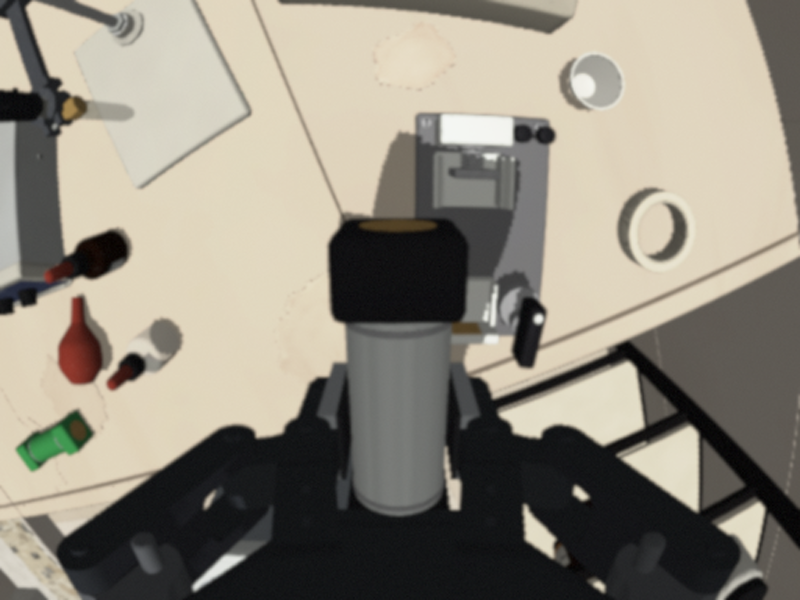

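```bash
python3 - <<'E'
from h import *
ps=ld("w5.png");R=Ro.from_quat(ps[1])
im=cv2.imread("pics/w5.png")
P5=lambda p:((proj("wrist",ps[0]+R.apply(np.array(p)/1000.),ps)-[205,130])*8).round()
for n,p in dict(endc=(58,0,-12.3),botL=(58,-18,5.7),botR=(58,18,5.7),topL=(58,-18,-30.3),topR=(58,18,-30.3),t2L=(34,-18,-30.3),t2R=(34,18,-30.3)).items():print(n,P5(p))
cv2.imwrite("pics/w5c.png",cv2.resize(im[130:205,205:305],None,fx=8,fy=8,interpolation=cv2.INTER_CUBIC))
# cradle predictions
for p in [(-98,-38,10),(-98,66,10),(80,66,10),(-93,-24,60),(70,24,48),(50,38,88)]:print(p,(proj("wrist",cr(*p),ps)).round(1))
cv2.imwrite("pics/w5d.png",cv2.resize(im[65:245,260:360],None,fx=3.3,fy=3.3,interpolation=cv2.INTER_CUBIC))
E
```

```text
endc [390. 114.]
botL [105.  73.]
botR [676.  73.]
topL [ 16. 172.]
topR [762. 172.]
t2L [ 37. 637.]
t2R [742. 637.]
(-98, -38, 10) [266.6  71.8]
(-98, 66, 10) [353.2  76.1]
(80, 66, 10) [344.1 215.4]
(-93, -24, 60) [282.6  72.5]
(70, 24, 48) [319.6 220.3]
(50, 38, 88) [342.  217.6]
```

View pics/w5c.png

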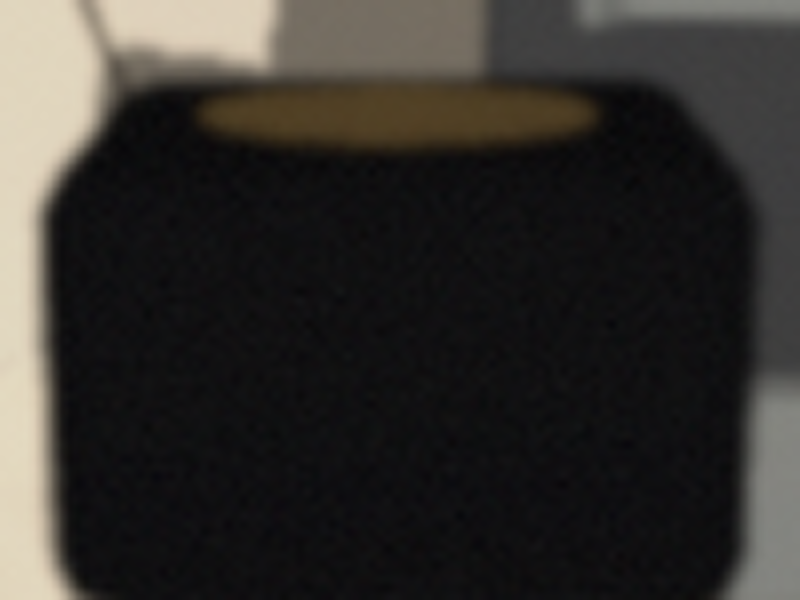

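View pics/w5d.png

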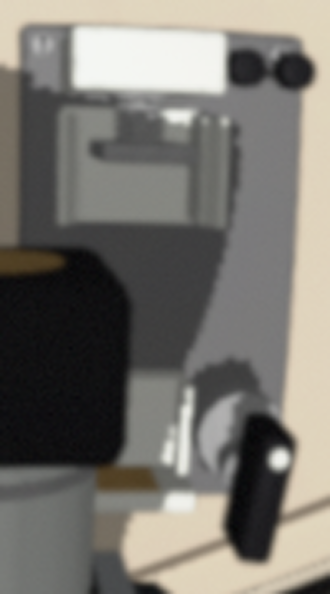

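Call:
carry_out(
  moves=[
    [25, -2, 26, 10, -0.002, 0.003, 0],
    [25, -2, 52, 30, -0.002, 0.003, 0],
    [25, -2, 52, 60, -0.002, 0.003, 0],
    [25, -2, 52, 88, -0.002, 0.003, 0],
    [25, -2, 52, 88, -0.002, 0.003, 0],
  ],
)

```text
time_s: 7.68
tool_pos: [0.4804, -0.2737, 0.1297]
tool_rot: [0.998, -0.057, -0.001, -0.0]
ft_force: [0.3, 0.4, -1.8]
width: 0.356
```

Call:
carry_out(
  moves=[
    [25, 0, 0, 0, 0, 0, 0],
    [25, 0, 0, 0, 0, 0, 0],
  ],
)

```text
time_s: 7.92
tool_pos: [0.4825, -0.2762, 0.1337]
tool_rot: [0.998, -0.058, 0.003, 0.002]
ft_force: [0.2, 0.2, -3.0]
width: 0.353
```

```bash
python3 - <<'E'
from h import *
incr();print(to_tool(cr(14,0,58),q(-6.73)))
im,ps=snap("wrist","w6.png")
cv2.imwrite("pics/w6b.png",cv2.resize(im,(800,600),interpolation=cv2.INTER_CUBIC))
for p in [(-93,-24,60),(-93,24,60),(-73,-24,60),(-73,24,60),(-51,-15,66),(-51,15,66),(-51,0,66),(-57,-15,66)]:print(p,(proj("wrist",cr(*p),ps)*1.5625).round(0))
im2,_=snap("side","sd6.png")
u,v=proj("side",cr(0,0,60)).astype(int)
cv2.imwrite("pics/sd6c.png",cv2.resize(im2[v-45:v+45,u-60:u+60],None,fx=6,fy=6,interpolation=cv2.INTER_CUBIC))
E
```

```text
tcp in cradle mm 12.2 0.8 133.7 toolx yaw -6.62 tilt [ 0.005  -0.0034]
(array([-2.2, -1. , 75.6]), array([ 0.003, -0.005,  0.002]))
(-93, -24, 60) [343.  99.]
(-93, 24, 60) [448.  99.]
(-73, -24, 60) [343. 141.]
(-73, 24, 60) [447. 141.]
(-51, -15, 66) [362. 189.]
(-51, 15, 66) [428. 189.]
(-51, 0, 66) [395. 188.]
(-57, -15, 66) [362. 175.]
```

View pics/w6b.png

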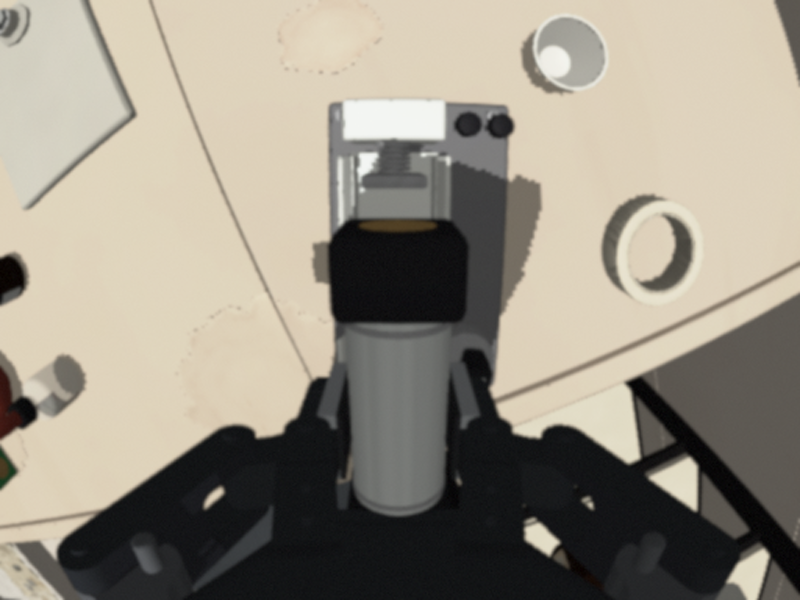

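View pics/sd6c.png

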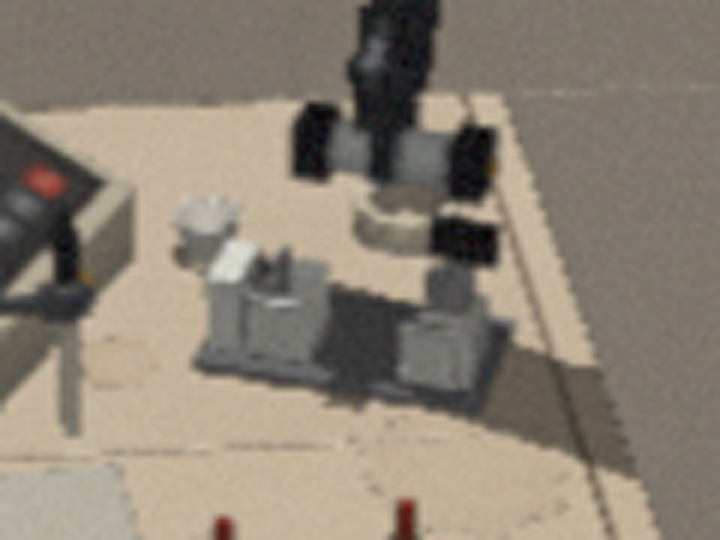

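Call:
carry_out(
  moves=[
    [25, -1, 0, 20, 0, 0, 0],
    [25, -1, 0, 40, 0, 0, 0],
    [25, -1, 0, 55, 0, 0, 0],
    [25, -1, 0, 65, 0, 0, 0],
    [25, -1, 0, 72, 0, 0, 0],
  ],
)

```text
time_s: 8.65
tool_pos: [0.4809, -0.2764, 0.0599]
tool_rot: [0.998, -0.058, 0.002, 0.001]
ft_force: [0.3, 0.6, -2.1]
width: 0.351
```

Call:
carry_out(
  moves=[
    [25, 0, 0, 0, 0, 0, 0],
    [25, 0, 0, 0, 0, 0, 0],
    [25, 0, 0, 0, 0, 0, 0],
  ],
)

```text
time_s: 9.02
tool_pos: [0.4811, -0.2765, 0.0606]
tool_rot: [0.998, -0.058, 0.002, 0.001]
ft_force: [-0.4, -0.4, -1.9]
width: 0.347
```

```bash
python3 - <<'E'
from h import *
incr();print(to_tool(cr(14,0,58),q(-6.73)),to_tool(cr(-4.5,0,58),q(-6.73)))
im,ps=snap("wrist","w7.png")
incr()
cv2.imwrite("pics/w7b.png",cv2.resize(im,(800,600),interpolation=cv2.INTER_CUBIC))
for p in [(-93,-24,60),(-93,24,60),(-73,-24,60),(-73,24,60),(-51,-15,66),(-51,15,66)]:print(p,(proj("wrist",cr(*p),ps)*1.5625).round(0))
E
```

```text
tcp in cradle mm 13.6 1.2 60.6 toolx yaw -6.66 tilt [ 0.0036 -0.0027]
(array([-0.4, -1.2,  2.6]), array([ 0.002, -0.004,  0.001])) (array([18.1, -1.2,  2.7]), array([ 0.002, -0.004,  0.001]))
tcp in cradle mm 13.7 1.2 60.6 toolx yaw -6.66 tilt [ 0.0034 -0.0027]
(-93, -24, 60) [315.  66.]
(-93, 24, 60) [472.  66.]
(-73, -24, 60) [315. 129.]
(-73, 24, 60) [471. 128.]
(-51, -15, 66) [342. 200.]
(-51, 15, 66) [443. 200.]
```

View pics/w7b.png

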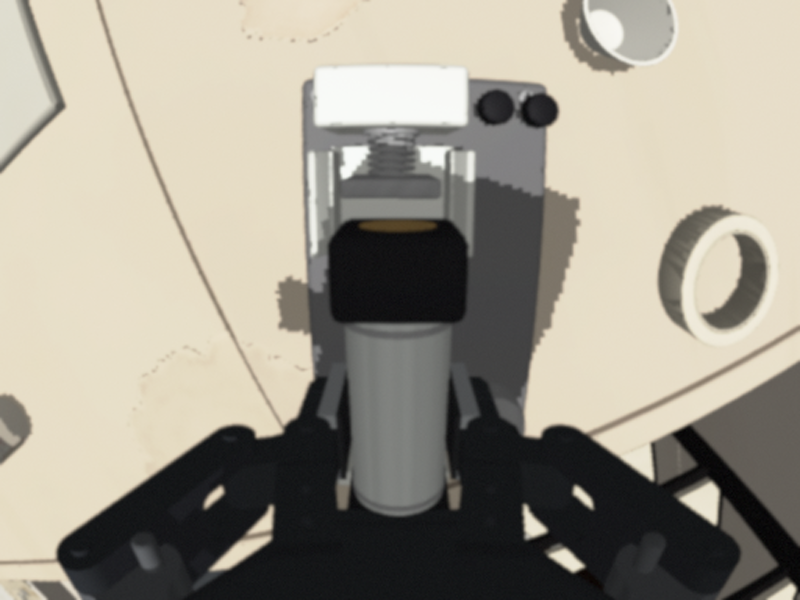

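Call:
carry_out(
  moves=[
    [25, 0, -2, 2, 0, -0.004, 0],
    [25, 5, -2, 3, 0, -0.004, 0],
    [25, 10, -2, 3, 0, -0.004, 0],
    [25, 15, -2, 3, 0, -0.004, 0],
    [25, 18, -2, 3, 0, -0.004, 0],
  ],
)

```text
time_s: 9.7
tool_pos: [0.4983, -0.2762, 0.0567]
tool_rot: [0.998, -0.058, -0.002, 0.001]
ft_force: [-6.5, 2.0, -0.3]
width: 0.349
```

Call:
carry_out(
  moves=[
    [25, 0, 0, 0, 0, 0, 0],
    [25, 0, 0, 0, 0, 0, 0],
    [25, 0, 0, 0, 0, 0, 0],
  ],
)

```text
time_s: 10.07
tool_pos: [0.4981, -0.2762, 0.0568]
tool_rot: [0.998, -0.058, -0.002, 0.001]
ft_force: [-5.7, 1.5, -0.2]
width: 0.352
```

```bash
python3 - <<'E'
from h import *
incr();print(to_tool(cr(-4.5,0,28),q(-6.73)))
im,ps=snap("wrist","w8.png")
incr()
cv2.imwrite("pics/w8b.png",cv2.resize(im,(800,600),interpolation=cv2.INTER_CUBIC))
for p in [(-93,-24,60),(-73,24,60),(-63,-15,66),(-63,15,66)]:print(p,(proj("wrist",cr(*p),ps)*1.5625).round(0))
im2,_=snap("side","sd8.png")
u,v=proj("side",cr(0,0,60)).astype(int)
cv2.imwrite("pics/sd8c.png",cv2.resize(im2[v-35:v+35,u-50:u+50],None,fx=7,fy=7,interpolation=cv2.INTER_CUBIC))
E
```

```text
tcp in cradle mm -3.1 -1.1 56.8 toolx yaw -6.66 tilt [-0.0032 -0.0011]
(array([ 1.4,  1.1, 28.8]), array([0.001, 0.003, 0.001]))
tcp in cradle mm -3.1 -1.2 56.8 toolx yaw -6.66 tilt [-0.0033 -0.001 ]
(-93, -24, 60) [320. 117.]
(-73, 24, 60) [480. 183.]
(-63, -15, 66) [349. 218.]
(-63, 15, 66) [452. 218.]
```

View pics/w8b.png

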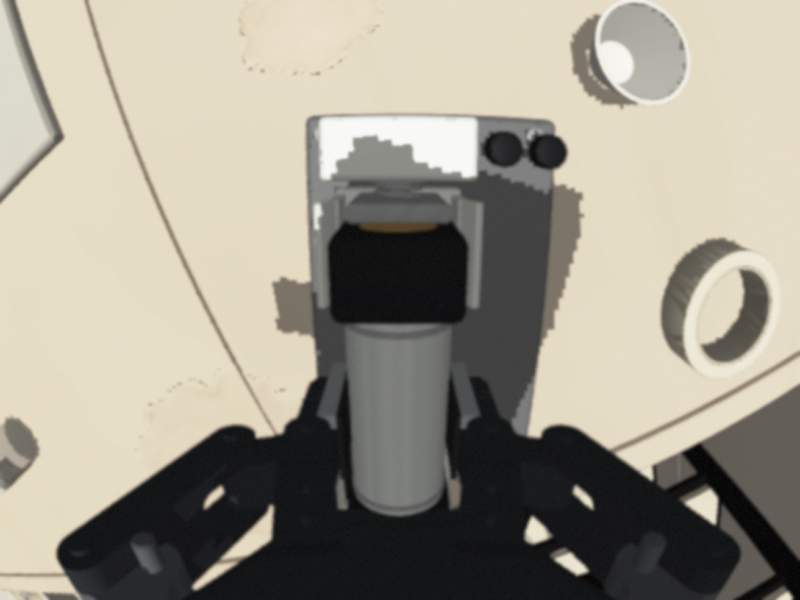

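View pics/sd8c.png

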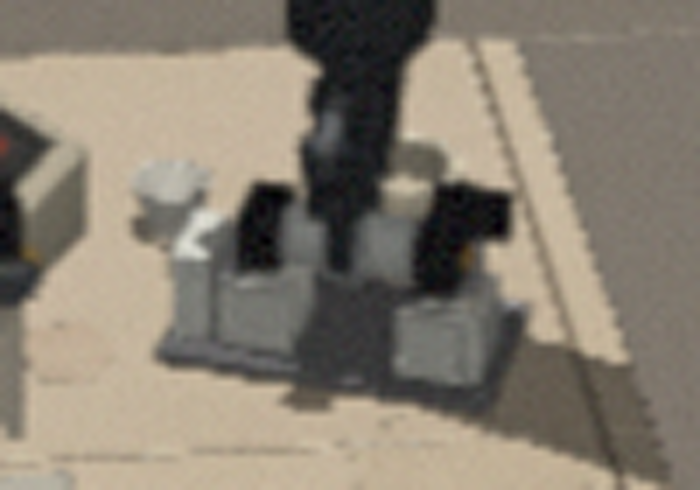

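Call:
carry_out(
  moves=[
    [25, 2, 0, 0, 0, 0, 0],
    [25, 2, 0, 5, 0, 0, 0],
    [25, 2, 0, 10, 0, 0, 0],
    [25, 2, 0, 14, 0, 0, 0],
    [25, 2, 0, 17, 0, 0, 0],
  ],
)

```text
time_s: 10.8
tool_pos: [0.4996, -0.277, 0.0397]
tool_rot: [0.998, -0.058, -0.002, 0.001]
ft_force: [-6.8, 0.0, 0.6]
width: 0.354
```

```bash
python3 - <<'E'
from h import *
incr();print(robot.get_obs()["ft_force"])
im,ps=snap("wrist","w9.png")
cv2.imwrite("pics/w9b.png",cv2.resize(im,(800,600),interpolation=cv2.INTER_CUBIC))
E
```

```text
tcp in cradle mm -4.8 -0.5 39.7 toolx yaw -6.7 tilt [-0.0036 -0.0015]
[-6.82059485  0.00907368  0.58757921]
```

View pics/w9b.png

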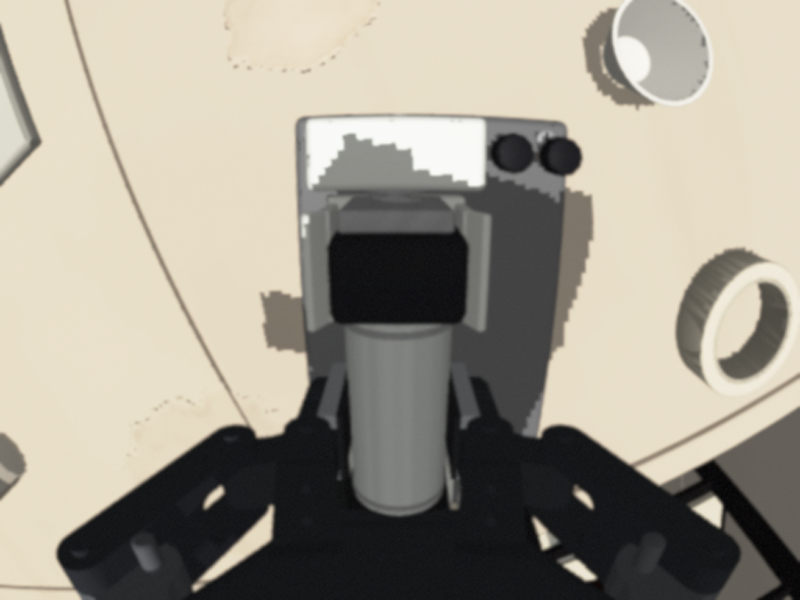

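Call:
carry_out(
  moves=[
    [25, 0, 0, 4, 0, 0, 0],
    [25, 0, 0, 8, 0, 0, 0],
    [25, 0, 0, 11, 0, 0, 0],
    [25, 0, 0, 13, 0, 0, 0],
    [25, 0, 0, 13, 0, 0, 0],
  ],
)

```text
time_s: 11.48
tool_pos: [0.4997, -0.277, 0.0277]
tool_rot: [0.998, -0.058, -0.002, 0.001]
ft_force: [-10.6, 2.8, 9.2]
width: 0.351
```

```bash
python3 - <<'E'
from h import *
incr();o=robot.get_obs();print(o["ft_force"],o["torque"])
E
```

```text
tcp in cradle mm -4.9 -0.5 27.7 toolx yaw -6.7 tilt [-0.0035 -0.0017]
[-10.59822878   2.78195073   9.17632385] [0.67507952 2.18416842 0.0085348 ]
```

Call:
carry_out(
  moves=[
    [25, -2, 0, 0, 0, 0, 0],
    [25, -4, 0, 0, 0, 0, 0],
    [25, -4.5, 0, 0, 0, 0, 0],
    [50, -4.5, 0, 0, 0, 0, 0],
    [50, -4.5, 0, 0, 0, 0, 0],
  ],
)

```text
time_s: 12.1
tool_pos: [0.4968, -0.276, 0.027]
tool_rot: [0.998, -0.058, -0.0, 0.001]
ft_force: [-0.0, -0.4, 0.1]
width: 0.582
```

Call:
carry_out(
  moves=[
    [50, 0, 0, 0, 0, 0, 0],
    [50, 0, 0, 0, 0, 0, 0],
  ],
)

```text
time_s: 12.35
tool_pos: [0.4965, -0.2761, 0.0271]
tool_rot: [0.998, -0.058, -0.0, 0.001]
ft_force: [-0.7, -0.2, 1.2]
width: 0.582
```

```bash
python3 - <<'E'
from h import *
incr();o=robot.get_obs();print(o["ft_force"],o["torque"])
im,ps=snap("wrist","w10.png")
cv2.imwrite("pics/w10b.png",cv2.resize(im,(800,600),interpolation=cv2.INTER_CUBIC))
E
```

```text
tcp in cradle mm -1.6 -1.0 27.1 toolx yaw -6.65 tilt [-0.0011 -0.0017]
[-0.68024744 -0.21264697  1.23174965] [-0.03859931  0.01246246 -0.01256112]
```

View pics/w10b.png

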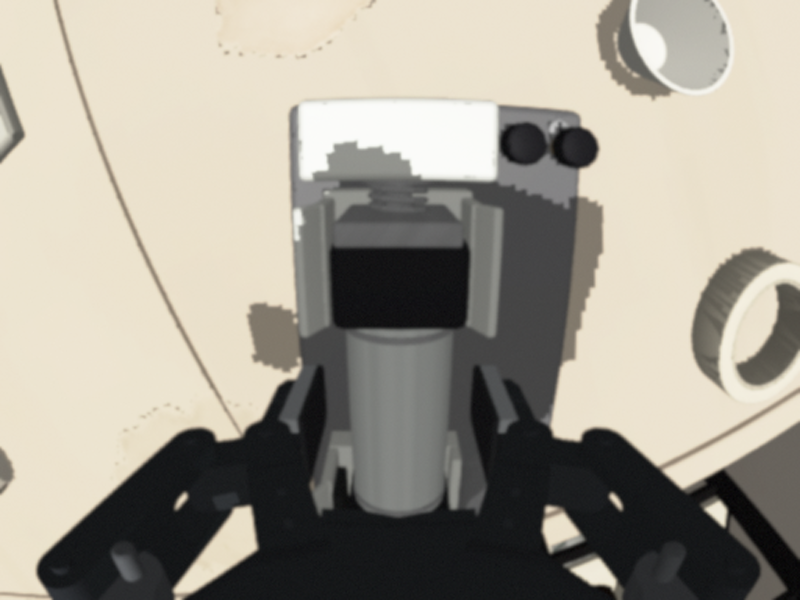

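Call:
carry_out(
  moves=[
    [50, 0, 0, -15, 0, 0, 0],
    [50, 0, 0, -45, 0, 0, 0],
    [50, 0, 0, -95, 0, 0, 0],
    [50, 0, 0, -145, 0, 0, 0],
    [50, 0, 0, -145, 0, 0, 0],
  ],
)

```text
time_s: 13.02
tool_pos: [0.4992, -0.2771, 0.1784]
tool_rot: [0.998, -0.058, 0.004, 0.003]
ft_force: [-0.1, -0.6, -0.6]
width: 0.588
```

Call:
carry_out(
  moves=[
    [50, 0, 0, 0, 0, 0, 0],
    [50, 0, 0, 0, 0, 0, 0],
  ],
)

```text
time_s: 13.28
tool_pos: [0.4958, -0.2756, 0.1711]
tool_rot: [0.998, -0.058, -0.002, 0.0]
ft_force: [-0.0, 0.5, -0.7]
width: 0.581
```

```bash
python3 - <<'E'
from h import *
incr()
im,ps=snap("wrist","w11.png")
cv2.imwrite("pics/w11b.png",cv2.resize(im[60:270,180:330],None,fx=2.85*4/3/1.333,fy=2.85*4/3/1.333,interpolation=cv2.INTER_CUBIC))
def pr(p): return ((proj("wrist",cr(*p),ps)-[180,60])*2.85).round(0)
for p in [(-93,-24,60),(-73,24,60),(-58,-18,58),(-58,18,58),(-34,18,58),(34,-18,58),(58,-18,58),(58,18,58),(62,0,40),(62,24,48),(50,38,88)]:print(p,pr(p))
im2,_=snap("side","sd11.png")
u,v=proj("side",cr(0,0,40)).astype(int)
cv2.imwrite("pics/sd11c.png",cv2.resize(im2[v-25:v+25,u-40:u+40],None,fx=9,fy=9,interpolation=cv2.INTER_CUBIC))
E
```

```text
tcp in cradle mm -0.8 -1.4 171.1 toolx yaw -6.65 tilt [-0.0031 -0.0008]
(-93, -24, 60) [134.  65.]
(-73, 24, 60) [297. 132.]
(-58, -18, 58) [156. 180.]
(-58, 18, 58) [276. 181.]
(-34, 18, 58) [275. 259.]
(34, -18, 58) [161. 463.]
(58, -18, 58) [162. 527.]
(58, 18, 58) [268. 527.]
(62, 0, 40) [215. 514.]
(62, 24, 48) [283. 524.]
(50, 38, 88) [339. 550.]
```

View pics/w11b.png

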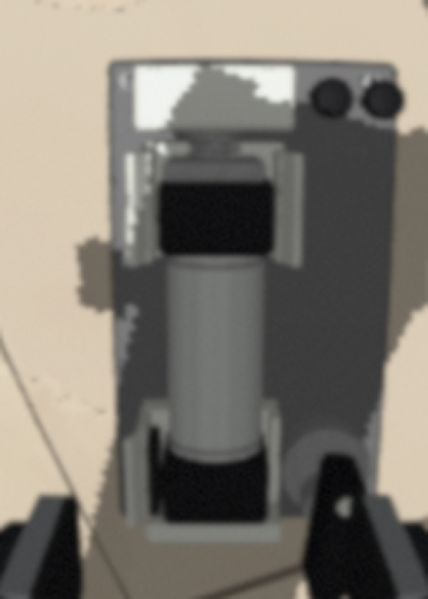

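View pics/sd11c.png

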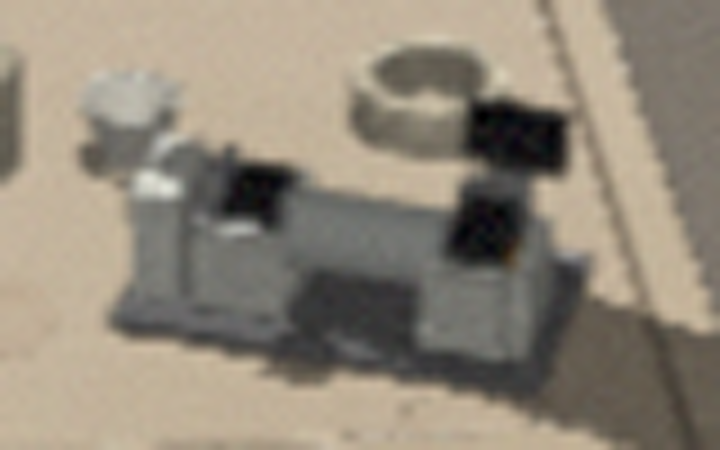

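The pack reads level and seated: caps are at about the predicted pixels, and the grip height at stop put the axis at 40.0 mm. I'll make sure with a light press on the barrel using shut fingers.

Call:
carry_out(
  moves=[
    [0, -15, 1, 20, 0, 0, 0],
    [0, -15, 1, 50, 0, 0, 0],
    [0, -15, 1, 80, 0, 0, 0],
    [0, -15, 1, 100, 0, 0, 0],
    [0, -15, 1, 106, 0, 0, 0],
  ],
)

```text
time_s: 14.0
tool_pos: [0.4802, -0.2747, 0.0642]
tool_rot: [0.998, -0.058, -0.002, 0.0]
ft_force: [-1.0, -0.2, 0.9]
width: 0.001
```

Call:
carry_out(
  moves=[
    [0, 0, 0, 0, 0, 0, 0],
    [0, 0, 0, 3, 0, 0, 0],
    [0, 0, 0, 6, 0, 0, 0],
    [0, 0, 0, 8, 0, 0, 0],
    [0, 0, 0, 8, 0, 0, 0],
  ],
)

```text
time_s: 14.62
tool_pos: [0.4813, -0.2753, 0.0581]
tool_rot: [0.998, -0.058, -0.001, 0.001]
ft_force: [-0.2, 0.5, 0.5]
width: 0.0
```

```bash
python3 - <<'E'
from h import *
incr();o=robot.get_obs();print(o["ft_force"],o["width"])
E
```

```text
tcp in cradle mm 13.6 0.0 58.1 toolx yaw -6.66 tilt [-0.0013 -0.0017]
[-0.16251352  0.45298165  0.50332568] 0.0001295662432368804
```

Call:
carry_out(
  moves=[
    [0, 0, 0, 1.5, 0, 0, 0],
    [0, 0, 0, 3, 0, 0, 0],
    [0, 0, 0, 4, 0, 0, 0],
    [0, 0, 0, 4, 0, 0, 0],
  ],
)

```text
time_s: 15.12
tool_pos: [0.4816, -0.2755, 0.0559]
tool_rot: [0.998, -0.058, -0.0, 0.001]
ft_force: [-6.3, 3.7, 16.7]
width: -0.0
```

Call:
carry_out(
  moves=[
    [0, 0, 0, -20, 0, 0, 0],
    [20, 0, 10, -60, 0, 0, 0],
    [40, 0, 20, -95, 0, 0, 0],
    [60, 25, 38, -95, 0, 0, 0],
    [60, 25, 38, -95, 0, 0, 0],
  ],
)

```text
time_s: 15.75
tool_pos: [0.5027, -0.3172, 0.1494]
tool_rot: [0.998, -0.059, -0.0, 0.001]
ft_force: [-0.1, 0.8, -0.8]
width: 0.701
```

Call:
carry_out(
  moves=[
    [60, 0, 0, 0, 0, 0, 0],
    [60, 0, 0, 0, 0, 0, 0],
  ],
)

```text
time_s: 16.0
tool_pos: [0.5014, -0.3151, 0.1488]
tool_rot: [0.998, -0.058, -0.001, 0.001]
ft_force: [0.5, -0.2, -0.4]
width: 0.705
```

```bash
python3 - <<'E'
from h import *
def loc(f,u,v,z):
    w=cast("wrist",u,v,z/1000,ld(f))[:2]-T0;return (w@EX*1000).round(1),(w@EY*1000).round(1)
print("dot w5",loc("w5.png",344.2,203.8,88),"dot w1",loc("w1.png",255+180/8,180+230/8,88))
incr()
im,ps=snap("wrist","w12.png")
cv2.imwrite("pics/w12b.png",cv2.resize(im,(800,600),interpolation=cv2.INTER_CUBIC))
for p in [(50,38,88),(28,38,88),(72,38,88),(58,18,58)]:print(p,(proj("wrist",cr(*p),ps)*1.5625).round())
E
```

```text
dot w5 (np.float64(34.9), np.float64(38.7)) dot w1 (np.float64(35.8), np.float64(39.6))
tcp in cradle mm -11.0 37.1 148.8 toolx yaw -6.62 tilt [-0.0022 -0.0011]
(50, 38, 88) [398. 433.]
(28, 38, 88) [398. 397.]
(72, 38, 88) [398. 466.]
(58, 18, 58) [364. 416.]
```

View pics/w12b.png

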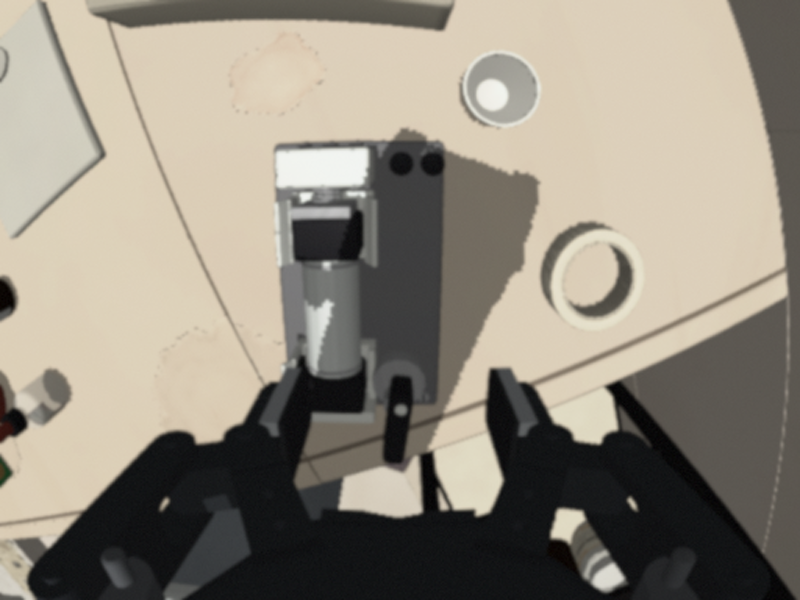

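```bash
python3 - <<'E'
from h import *
ps=ld("w12.png")
for u,v in [(395,462),(401,410)]:
    w=cast("wrist",u/1.5625,v/1.5625,.088,ps)[:2]-T0;print((w@EX*1000).round(1),(w@EY*1000).round(1))
print(robot.get_obs()["joint_pos"].round(2));incr()
print(to_tool(cr(50,38,110),q(-6.73-4.5)))
im=cv2.imread("pics/w12.png");cv2.imwrite("pics/w12c.png",cv2.resize(im[230:305,215:290],None,fx=8,fy=8,interpolation=cv2.INTER_CUBIC))
E
```

```text
69.1 36.2
35.4 39.3
[ 0.65  0.37 -0.18  1.57  0.07  1.2  -1.24]
tcp in cradle mm -11.2 37.2 148.9 toolx yaw -6.63 tilt [-0.0019 -0.0013]
(array([-61.1,   0.6,  39. ]), array([0.002, 0.002, 0.08 ]))
```

View pics/w12c.png

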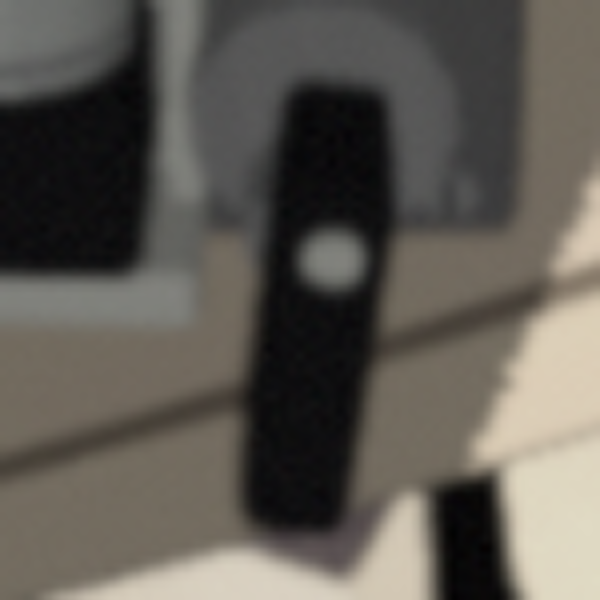

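Call:
carry_out(
  moves=[
    [60, -30, 0, 0, 0, 0, 0.09],
    [60, -61, 0, 15, 0, 0, 0.09],
    [60, -61, 0, 45, 0, 0, 0.09],
    [60, -61, 0, 70, 0, 0, 0.09],
    [60, -61, 0, 78, 0, 0, 0.09],
  ],
)

```text
time_s: 16.68
tool_pos: [0.4401, -0.3081, 0.0699]
tool_rot: [0.995, -0.103, -0.002, 0.0]
ft_force: [0.8, -0.6, 0.2]
width: 0.704
```

Call:
carry_out(
  moves=[
    [60, 0, 0, 0, 0, 0, 0],
    [60, 0, 0, 0, 0, 0, 0],
  ],
)

```text
time_s: 16.92
tool_pos: [0.442, -0.3092, 0.0724]
tool_rot: [0.995, -0.103, 0.0, 0.001]
ft_force: [-0.1, 0.3, -0.1]
width: 0.705
```

```bash
python3 - <<'E'
from h import *
incr();print(to_tool(cr(50,38,66),q(-12)))
im,ps=snap("wrist","w13.png")
cv2.imwrite("pics/w13b.png",cv2.resize(im,(800,600),interpolation=cv2.INTER_CUBIC))
E
```

```text
tcp in cradle mm 48.7 38.3 72.4 toolx yaw -11.8 tilt [ 0.0002 -0.0027]
(array([-1.3, -0.2,  6.4]), array([ 0.003, -0.001,  0.003]))
```

View pics/w13b.png

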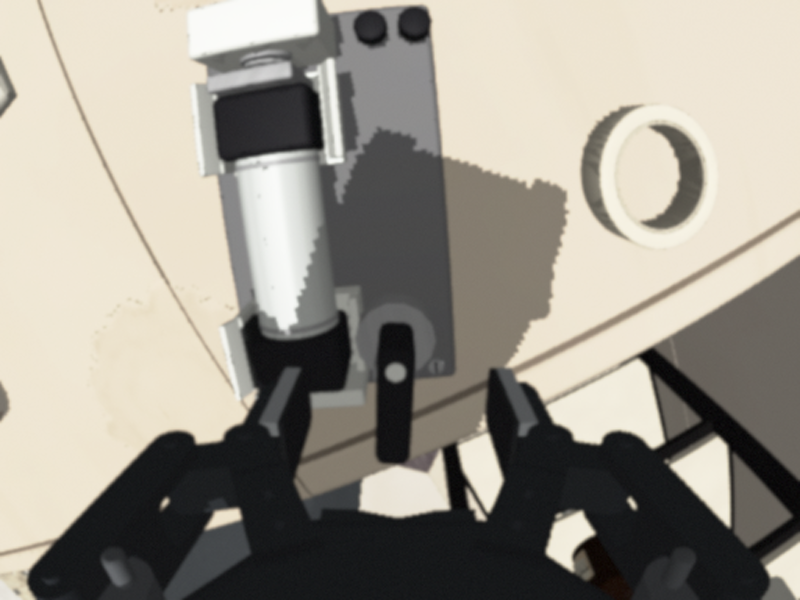

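Call:
carry_out(
  moves=[
    [60, -1, 0, 6, 0, 0, 0],
    [30, -1, 0, 6, 0, 0, 0],
    [4, -1, 0, 6, 0, 0, 0],
    [4, -1, 0, 6, 0, 0, 0],
    [4, -1, 0, 6, 0, 0, 0],
  ],
  squeeze=40,
)

```text
time_s: 17.6
tool_pos: [0.4405, -0.3077, 0.0655]
tool_rot: [0.995, -0.103, -0.001, 0.0]
ft_force: [-2.0, 6.0, 5.5]
width: 0.132
```

Call:
carry_out(
  moves=[
    [4, 0, 0, 0, 0, 0, 0],
    [4, 0, 0, 0, 0, 0, 0],
    [4, 0, 0, 0, 0, 0, 0],
    [4, 0, 0, 0, 0, 0, -0.1],
    [4, 0, 0, 0, 0, 0, -0.2],
  ],
)

```text
time_s: 18.23
tool_pos: [0.4405, -0.3077, 0.0655]
tool_rot: [1.0, -0.001, -0.001, 0.0]
ft_force: [-1.5, 5.7, 5.0]
width: 0.13
```

```bash
python3 - <<'E'
from h import *
incr();o=robot.get_obs();print(o["ft_force"],o["torque"],o["width"]*85,o["joint_pos"].round(2))
E
```

```text
tcp in cradle mm 50.3 36.9 65.5 toolx yaw -0.12 tilt [-0.0013 -0.0007]
[-1.46794292  5.68869005  5.04549462] [ 1.11066415  0.3305467  -0.1394745 ] 11.037550303125247 [ 0.71  0.35 -0.2   1.81  0.08  0.99 -1.09]
```

Call:
carry_out(
  moves=[
    [4, 0, 0, 0, 0, 0, -0.1],
    [4, 0, 0, 0, 0, 0, -0.2],
    [4, 0, 0, 0, 0, 0, -0.3],
    [4, 0, 0, 0, 0, 0, -0.4],
    [4, 0, 0, 0, 0, 0, -0.5],
  ],
)

```text
time_s: 18.85
tool_pos: [0.4405, -0.3077, 0.0655]
tool_rot: [0.969, 0.246, -0.001, 0.0]
ft_force: [-2.0, 4.4, 4.0]
width: 0.129
```

Call:
carry_out(
  moves=[
    [4, 0, 0, 0, 0, 0, -0.1],
    [4, 0, 0, 0, 0, 0, -0.2],
    [4, 0, 0, 0, 0, 0, -0.3],
    [4, 0, 0, 0, 0, 0, -0.4],
    [4, 0, 0, 0, 0, 0, -0.4],
  ],
)

```text
time_s: 19.48
tool_pos: [0.4405, -0.3077, 0.0654]
tool_rot: [0.901, 0.433, -0.001, -0.0]
ft_force: [-1.9, 4.4, 5.4]
width: 0.13
```

```bash
python3 - <<'E'
from h import *
incr();o=robot.get_obs();print(o["ft_force"],o["torque"],o["width"]*85,o["joint_pos"].round(2))
im,ps=snap("wrist","w14.png")
cv2.imwrite("pics/w14b.png",cv2.resize(im,(800,600),interpolation=cv2.INTER_CUBIC))
E
```

```text
tcp in cradle mm 50.4 37.0 65.4 toolx yaw 51.33 tilt [-0.0012 -0.0006]
[-1.88930785  4.40583939  5.37312389] [1.09921062 0.23530871 0.03261477] 11.054675220521982 [ 0.84  0.37 -0.35  1.8   0.15  1.   -0.25]
```

View pics/w14b.png

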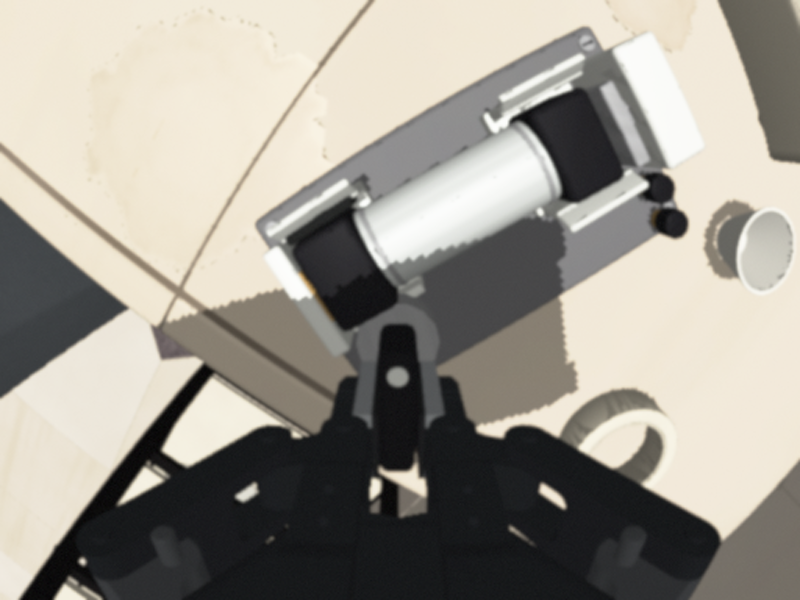

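Call:
carry_out(
  moves=[
    [4, 0, 0, 0, 0, 0, -0.04],
    [4, 0, 0, 0, 0, 0, -0.04],
    [4, 0, 0, 0, 0, 0, -0.04],
    [40, 0, 0, 0, 0, 0, -0.04],
    [40, 0, 0, 0, 0, 0, -0.04],
  ],
)

```text
time_s: 20.15
tool_pos: [0.4402, -0.3093, 0.0653]
tool_rot: [0.893, 0.45, -0.001, 0.001]
ft_force: [0.0, 0.1, 0.1]
width: 0.467
```

Call:
carry_out(
  moves=[
    [40, 0, 0, 0, 0, 0, 0],
    [40, 0, 0, -20, 0, 0, 0],
    [40, 0, 0, -60, 0, 0, 0],
    [40, -20, 0, -110, 0, 0, 0.1],
    [40, -40, 0, -120, 0, 0, 0.2],
  ],
)

```text
time_s: 20.78
tool_pos: [0.4181, -0.3421, 0.1894]
tool_rot: [0.934, 0.357, 0.001, 0.003]
ft_force: [1.3, -0.7, -1.0]
width: 0.469
```

Call:
carry_out(
  moves=[
    [40, 0, 0, 0, 0, 0, 0.2],
    [40, 0, 0, 0, 0, 0, 0.4],
    [40, 0, 0, 0, 0, 0, 0.6],
    [40, 0, 0, 0, 0, 0, 0.6],
    [40, 0, 0, 0, 0, 0, 0.6],
  ],
)

```text
time_s: 21.4
tool_pos: [0.4166, -0.3407, 0.1853]
tool_rot: [0.998, 0.068, -0.001, 0.001]
ft_force: [0.1, 0.6, -0.5]
width: 0.471
```

```bash
python3 - <<'E'
from h import *
incr();o=robot.get_obs();print(o["ft_force"],o["width"]*85)
im,ps=snap("wrist","w15.png")
cv2.imwrite("pics/w15b.png",cv2.resize(im,(800,600),interpolation=cv2.INTER_CUBIC))
for p in [(-93,-24,60),(-73,24,60),(-58,-18,58),(-58,18,58),(58,-18,58),(58,18,58),(50,38,88)]:print(p,(proj("wrist",cr(*p),ps)*1.5625).round(0))
im2,_=snap("side","sd15.png")
u,v=proj("side",cr(0,0,40)).astype(int)
cv2.imwrite("pics/sd15c.png",cv2.resize(im2[v-25:v+25,u-40:u+40],None,fx=9,fy=9,interpolation=cv2.INTER_CUBIC))
E
```

```text
tcp in cradle mm 70.2 72.5 185.3 toolx yaw 7.85 tilt [-0.0013 -0.0019]
[ 0.06385256  0.64551941 -0.49832599] 40.03819409926267
(-93, -24, 60) [306. -14.]
(-73, 24, 60) [377.  32.]
(-58, -18, 58) [300.  42.]
(-58, 18, 58) [360.  54.]
(58, -18, 58) [257. 231.]
(58, 18, 58) [313. 245.]
(50, 38, 88) [343. 250.]
```

View pics/w15b.png

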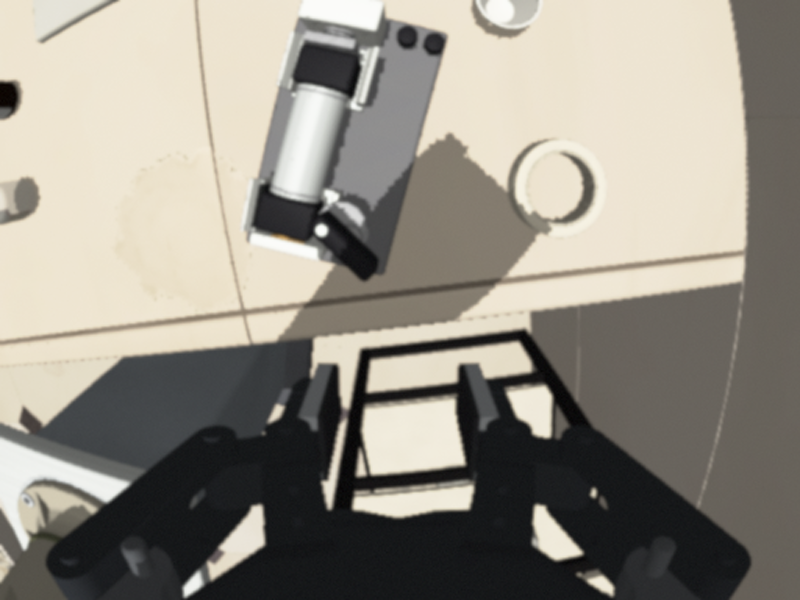

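View pics/sd15c.png

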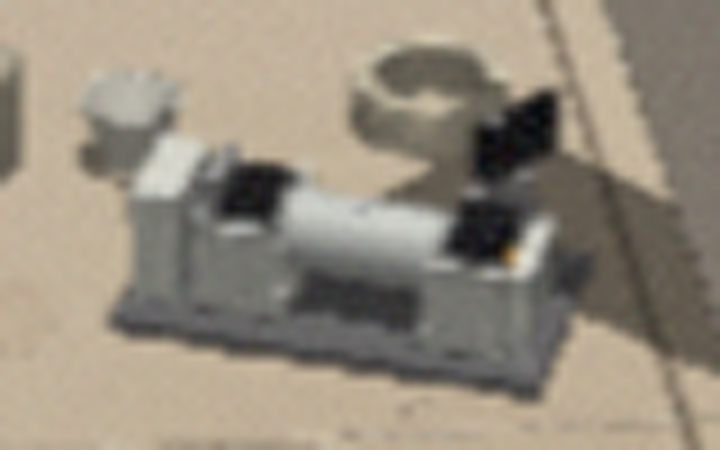

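```bash
python3 - <<'E'
from h import *
im=cv2.imread("pics/w15.png");cv2.imwrite("pics/w15c.png",cv2.resize(im[15:185,150:260],None,fx=3.5,fy=3.5,interpolation=cv2.INTER_CUBIC))
cv2.imwrite("pics/w15d.png",cv2.resize(im[110:185,150:250],None,fx=8,fy=8,interpolation=cv2.INTER_CUBIC))
E
```

```text
(no output)
```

View pics/w15d.png

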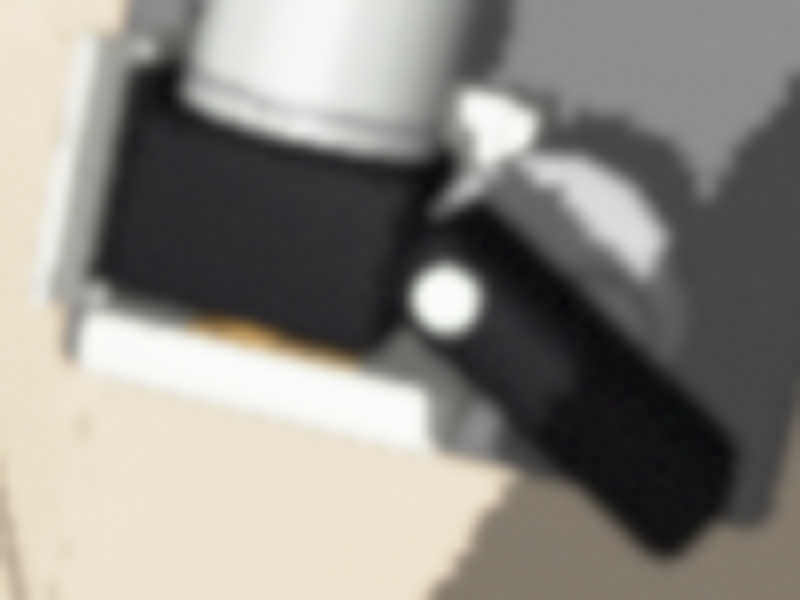

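View pics/w15c.png

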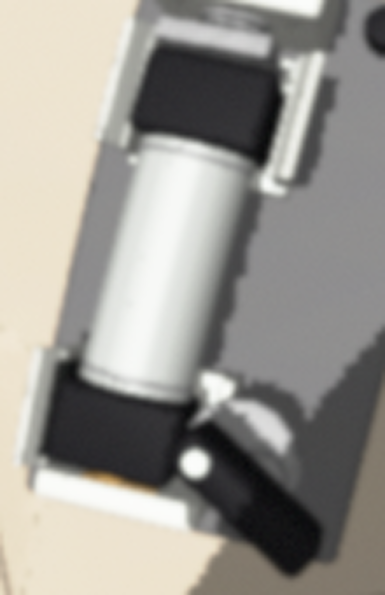

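```bash
python3 - <<'E'
from fit import *
ps=ld("w15.png")
def loc(u,v,z):
    w=cast("wrist",u,v,z/1000,ps)[:2]-T0;return np.array([w@EX*1000,w@EY*1000]).round(1)
d=lambda x,y,z:loc(150+x/8,110+y/8,z)
a=d(446,298,88);b=d(690,505,88);print(a,b,np.degrees(np.arctan2(*(a-b)[::-1]))-165+360)
print("cap corners",d(100,272,58),d(370,350,58),"cap inner L",d(135,75,58))
print("contact",d(78,345,48),d(430,392,48))
c=lambda x,y,z:loc(150+x/3.5,15+y/3.5,z)
print("flat end cap",c(152,42,58),c(282,78,58),"inner",c(133,128,58),c(262,165,58))
print("barrel edges", c(150,145,40),c(243,165,40),c(88,380,40),c(190,400,40))
E
```

```text
[42.3 24.6] [57.4 54.2] 77.97227425405032
cap corners [ 54.7 -20.5] [56.3 13.5] cap inner L [ 30.9 -20.9]
contact [ 66.5 -24.3] [61.9 20.3]
flat end cap [-58.4 -17. ] [-55.6  18.6] inner [-34.6 -15.9] [-31.9  19.5]
barrel edges [-32.7 -14.5] [-32.5  12.2] [ 35.6 -16.5] [34.6 13.4]
```

```bash
python3 - <<'E'
from h import *
o=robot.get_obs();print(o["time_s"],o["ft_force"]);print(robot.hand_in())
E
```

```text
21.5 [-1.1586559   0.13779559  0.61761667]
the job is handed in; nothing more can be done
None
```

The battery pack is in the cradle with its nub end at the fixed contact and the clamp turned onto it. I handed the job in at 21.5 s; no verdict came back, so the result is my own reading.

**What I did:** I chose the silver and black pack over the green and pink look-alikes and gripped it across the barrel. I pushed it level against the spring contact, about 11–12 mm of travel, and lowered it straight down behind the fixed contact. I did not tip the nub end down as the task described. After letting the spring push it forward, I released it and pressed the top with about 17 N. I then turned the clamp about 1.13 rad, let go and backed away.

**Checks on the pack:**
- The pack's axis was at 40.0 mm when it reached the saddle floors, and its top was at 55.9 mm under the press (56 expected), so it is fully down.
- In the last pictures the pack lies in the saddles, with the brass of the nub in the narrow gap before the fixed contact.

**Checks on the clamp:**
- It reads about 1.31 rad from the tool angle and about 1.36 rad from the picture.
- The nub end appears to have moved about 3 mm towards the rubber pad. The pack's axis is off by at most about 0.05 rad, under the 0.08 limit.

**What I could not confirm:**
- I never measured the clamp force directly. I inferred it from the clamp angle and the sideways shift.
- I also did not read the final spring travel.
- Edge measurements in the last view were off by 2–4 mm, and more along the bay at the fixed contact, so they only roughly confirm the position.

I saw no sign that anything else moved, but I did not measure the bystanders afterwards.

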